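# Unclip, load and close the specimen box

## Task

The sliding lid of the specimen box is locked by a steel spring clip on the lid's rod: with the wedge in hand, slide it into the clip's mouth under its strap to spread the arms and ease the clip off the rod, then slide the lid fully open, stand every lidded tin upright inside the box, let go of them, and only then slide the lid fully shut. Tidy up as well: at the end the wedge and the clip (together or apart) lie in the steel tool tray. Do not knock over or push away the amber jar or the wash bottle.

Things in the scene. Friction and masses are not known exactly. Their poses are not given: they have to be found in the camera images.
- box: Fixed grey specimen box, 132 x 132 mm outside, inside 118 x 118 mm, floor 4 mm thick, wall tops 56 mm above the table. Origin on the table under its centre, z up. Its lid slides towards the box's -y on two rails (at x = +-69 mm, tops 57 mm high, from y = +68 to -262 mm).
- gate (a point): Middle of the gap in the aluminium keeper gate fixed across the lid's path at y = -137 mm of the box, 74 mm above the table: bars along x, 8 mm thick, 66 to 82 mm high, with a 28 mm gap in the middle. The lid's rod can pass through the gap, but not with the clip on it: so the clip locks the lid (about 13 mm of play).
- lid (a joint): Sliding dark steel lid, in m: 0 = shut, 0.125 = fully open (slid to the box's -y). Friction about 2 N, stays where left. Plate 4 mm thick, its top 62 mm above the table; shut, it covers the whole box. A 96 mm wide tongue of it, which carries the rod, goes on to y = -126 mm (box frame, lid shut).
- lid_handle (a point): Middle of the top face of the lid's upright aluminium handle bar: 60 mm long along the box's x, 20 mm thick along the box's y, 30 mm tall, its top 92 mm above the table. It moves with the lid; lid shut, it is at x = 0, y = +40 mm of the box.
- rod_foot (a point): Foot of the steel rod on the lid's upper face (62 mm above the table), on the rod's axis; axes as the box. Rod 18 mm thick, 13 mm of it free below a round head 24 mm across and 4 mm thick whose top is 17 mm above this point. Lid shut, it is at x = 0, y = -96 mm of the box.
- clip: Loose steel spring clip, about 65 x 48 x 42 mm, 75 g; at the start flat on the lid round the rod. Origin on its underside at the centre of the eye that takes the rod; z up, mouth to its -x, back to +x. Two sprung arms end at x = -15 mm in lips 8 mm apart (9 mm tall, below the rod's head), each with an upright ear: a round pin 8 mm across, 40 mm high; 14 mm free between the ears.
- clip_post (a point): Top middle of the clip's upright back post (42 mm above its underside; post x = 33 to 45 mm, 16 mm wide in y; may be pinched across y). A strap as wide runs from it forward to x = -5 mm, underside 38 mm up. A level wedge moved along the clip's +x between the ears, above the rod's head (17 mm) and below the strap (38 mm), spreads the ears.
- clip_mouth (a point): Midway between the clip's ears, 27 mm above its underside: where the wedge goes in. Once the ears are over 26 mm apart, pushing on (the tip at last bears on the post) slides the clip along +x off the rod, about 45 mm, the rod leaving between the lips. The push takes up to 15 N. The clip then stays on the wedge, held by springs and strap, and can be carried on it.
- clip_arm_l (a joint): Angle (rad) of the clip's arm on its +y side: 0 = relaxed, grows as it is spread; the ear is 53 mm from the pivot. Springs shut with about 1.5 N at the ear at 0 and 4 N at 0.17.
- wedge: Loose wedge tool, 120 g: steel blade 12 mm thick, flat, with an upright wooden handle. Origin on the blade's underside below the handle's middle; x to the tip, z up. Blade x = -14 to +41 mm with parallel sides 33 mm apart, then tapering to a tip 4 mm wide at x = +91 mm. Handle 26 mm (x) by 20 mm (y), 12 to 52 mm above the underside: pinch it across y from above.
- clip_arm_r (a joint): The same for the arm on the clip's -y side.
- wedge_tip (a point): Middle of the wedge's tip (91 mm ahead of its origin, 6 mm above the blade's underside).
- tin1: Loose aluminium weighing tin with lid, 40 mm across and 26 mm tall, with a black round knob on its lid 18 mm across and 18 mm tall (top at 44 mm), about 70 g. Origin at the centre of its underside, z up. Two to four tins are present; the others are absent (None).
- tin2: As tin1.
- tin3: As tin1.
- tin4: As tin1.
- tray: Fixed shallow steel tool tray, 190 mm (x) by 104 mm (y) outside, walls 4 mm thick and 18 mm high, floor 4 mm thick. Origin on the table under its centre.
- jar: Bystander: small amber jar, 44 mm across, 60 mm tall; origin under its base.
- wash_bottle: Bystander: white bottle, 64 mm across, 160 mm tall; origin under its base.

How it is judged (in metres and radians):
On the way, in this order (a step that is already met when the one before it is completed fails the run):
1. the wedge is in the clip's mouth under its strap and both arms are spread, the clip still round the rod (value of joint each of clip_arm_l, clip_arm_r above 0.05 rad and x of wedge_tip in the frame of clip above 0 m and z of wedge_tip in the frame of clip between 0.012 and 0.04 m and horizontal distance between clip and rod_foot below 0.02 m), for 0.1 s.
2. the clip is off the rod (distance between clip and rod_foot above 0.045 m), for 0.2 s.
3. the lid is slid fully open (value of joint lid above 0.115 m), for 0.2 s.
4. every tin that is present stands upright in the box, the lid still open and the tins released (x of tin1 in the frame of box between -0.045 and 0.045 m and y of tin1 in the frame of box between -0.045 and 0.045 m and z of each of tin1, tin2, tin3, tin4 in the frame of box below 0.012 m and angle between each of tin1, tin2, tin3, tin4's own z axis and vertical below 0.15 rad and x of tin2 in the frame of box between -0.045 and 0.045 m and y of tin2 in the frame of box between -0.045 and 0.045 m and x of tin3 in the frame of box between -0.045 and 0.045 m and y of tin3 in the frame of box between -0.045 and 0.045 m and x of tin4 in the frame of box between -0.045 and 0.045 m and y of tin4 in the frame of box between -0.045 and 0.045 m and value of joint lid above 0.115 m and contact force between the fingers and tin1 below 0.2 N and contact force between the fingers and tin2 below 0.2 N and contact force between the fingers and tin3 below 0.2 N and contact force between the fingers and tin4 below 0.2 N), for 0.3 s.
5. the lid is slid fully shut (value of joint lid below 0.004 m), for 0.2 s.
At the end, for the whole second after the job is handed in: Every tin that is present stands upright (within 0.15 rad) on the box's floor, the lid is shut to within 4 mm, the wedge and the clip lie in the tool tray (both origins within the tray's outline and less than 50 mm above the table), and everything is at rest (x of tin1 in the frame of box between -0.045 and 0.045 m and y of tin1 in the frame of box between -0.045 and 0.045 m and z of each of tin1, tin2, tin3, tin4 in the frame of box below 0.012 m and angle between each of tin1, tin2, tin3, tin4's own z axis and vertical below 0.15 rad and x of tin2 in the frame of box between -0.045 and 0.045 m and y of tin2 in the frame of box between -0.045 and 0.045 m and x of tin3 in the frame of box between -0.045 and 0.045 m and y of tin3 in the frame of box between -0.045 and 0.045 m and x of tin4 in the frame of box between -0.045 and 0.045 m and y of tin4 in the frame of box between -0.045 and 0.045 m and x of clip in the frame of tray between -0.095 and 0.095 m and y of clip in the frame of tray between -0.052 and 0.052 m and height (world z) of each of clip, wedge below 0.05 m and x of wedge in the frame of tray between -0.095 and 0.095 m and y of wedge in the frame of tray between -0.052 and 0.052 m and value of joint lid below 0.004 m and linear speed of each of clip, wedge, tin1, tin2, tin3, tin4 below 0.02 m/s); the robot touches nothing.
It fails at once if the amber jar is knocked over or pushed away (angle between jar's own z axis and vertical above 0.5 rad or distance of jar from where it was at the start of the episode above 0.05 m).
It fails at once if the wash bottle is knocked over or pushed away (angle between wash_bottle's own z axis and vertical above 0.5 rad or distance of wash_bottle from where it was at the start of the episode above 0.05 m).
Of tin1, tin2, tin3, tin4 only 2 to 4 are there at a start; the rules pass over those that are not, and their reading is None.
At some moment in a run one of tin1, tin2, tin3, tin4 may be knocked a few centimetres aside while the robot is not near it.
It also fails if it takes over 210 s, if anything falls off the work surface, if the arm or the gripper's body presses on something with over 40 N, if the wrist force passes 120 N, or if a joint passes its speed limit or range.

## Robot

A 6-joint arm with a two-finger parallel gripper is mounted at the origin on the work surface. World frame = base frame: x ahead of the robot, y to its left, z up, the work surface at z = 0. Lengths are in m, angles in degrees, forces in N, time in s.
With the tool pointing down it reaches from about 0.35 to 0.875 m from the base axis. Payload 4.2 kg.
Tool frame: the origin (TCP) lies between the finger pads; the fingertips stand tips_ahead ahead of it and the grasp point (between the pads) lies 6 mm ahead of it (tips_ahead is the distance from the TCP to the fingertips, in m); x points along the fingers, y is the direction in which the jaws open and shut, and the axes are right-handed (so a half turn about x gives the same grasp; the last joint's range is limited). The gripper opens to 85 mm and grips with 20 to 120 N. Pads are 22 mm wide; open, the fingers measure 114 mm over their backs; the gripper's body (76 mm by 85 mm) begins 54 mm behind the grasp point. The pads swing forward as they close: fully open they stand 13 mm farther back than shut.
Start: joints at [-54.454, 22.042, 0.453, 0, -68.411, -14.817], TCP at [0.221, -0.585, 0.256] pointing down, gripper open.
Joint ranges: [-179.83, 179.83], [-69.29, 118.12], [-61.27, 80.66], [-181.25, 117.63], [-171.15, -9.14], [-177.46, 177.46]. Speed limits (degrees/s): [159.86, 159.86, 180, 180, 180, 180].

## Interface

Orientations are given as a 3x3 rotation matrix whose columns are the frame's x, y, z axes.
In Python, from bench import * gives the robot as it stands. The module is installed in compiled form; this text tells all that it offers.
- The arm moves only by the shell command python3 -m pendant 'ROWS'. ROWS is JSON, a list of rows, each an object of numbers: "dx", "dy", "dz": the shift along the tool's x, y, z in m; "rx", "ry", "rz": the turn, a rotation vector about the tool's x, y, z in rad; "fingers": the closure, from -1 (fully open) to 1 (shut). In form: [{"dx": .., "dy": .., "dz": .., "rx": .., "ry": .., "rz": .., "fingers": ..}, ...]. A call has 1 to 12 rows; each row shifts and turns the commanded pose from where the row before left it, along the tool's axes as they then stand; what a row does not reach is not made up. A row lasts 1/10 s, in which the tool goes at most 50 mm and 8.59 degrees, less where a joint would pass 70% of its speed; a pose out of reach is approached as far as the arm can. A call is refused whole if a number of a shift passes 0.05 or a number of a turn 0.15, either way. A call with a gripper value outside its range is refused whole. The fingers move at their own pace and stop on an object; the grip force is fixed at half the most. Time passes only in rows, so rows that do not move let the fingers close. It gives the time, the measured TCP pose, the force and the opening at its end, in the units of the state.
- get_state(): the state, without advancing time (a new reading comes with each control period).
- capture(name): name is "side" or "top" or "wrist"; returns a dict with "image" (400x640x3 uint8, red, green, blue), "camera_matrix" (3x3 intrinsics, pixels), "extrinsics" (4x4, takes a point from camera to world coordinates). Camera axes: x right, y down, z forward; pixel columns grow to the right and rows downward; lengths in m; the calibration is good to about 2 mm. A picture is of the moment at which its call begins. There is no depth.
- job_done(): hands the job in, once; it reports no verdict.
The state is a dict: "t": time; "joint_positions": joint angles; "joint_vel": joint speeds; "joint_efforts": joint torques, N m; "position": TCP position; "ee_rot": TCP orientation; "ft_force": force on the tool from outside, world axes, zero at the start; "torque": the same for the moment, N m; "gripper_width": finger opening in m.
Only numpy, scipy, OpenCV 4.12 (cv2) and the standard library are available. Lean on these libraries where they do the work, as an engineer would, in place of code of your own. Each camera call takes 0.05 s, during which the arm holds its last target.

## Working session

There is one attempt and no reset: what is moved stays moved. The work goes in short steps, Python scripts to look and compute and a shell command to move; the robot and the scene stay as the last step left them, time stands still between calls to the robot, and variables do not carry over. Pictures are saved under pics/ and viewed, and the job is handed in when it is done.

```bash
mkdir -p pics; ls; cat > h.py <<'E'
from bench import *
import numpy as np, cv2
def snap(n,f):
    c=capture(n); cv2.imwrite('pics/'+f,cv2.cvtColor(c['image'],cv2.COLOR_RGB2BGR)); return c
def ray(c,u,v,z):
    K=np.array(c['camera_matrix']);E=np.array(c['extrinsics'])
    d=E[:3,:3]@np.linalg.solve(K,[u,v,1.]);o=E[:3,3]
    return o+d*(z-o[2])/d[2]
def proj(c,p):
    K=np.array(c['camera_matrix']);E=np.array(c['extrinsics'])
    q=E[:3,:3].T@(np.asarray(p,float)-E[:3,3]);q=K@q;return q[:2]/q[2]
E
python3 - <<'E'
from h import *
s=get_state();print(s)
for n in ['side','top','wrist']:
    c=snap(n,n+'0.png');print(n,c['camera_matrix'],np.round(c['extrinsics'],3))
E
```

```text
pics
{'t': 0.0, 'joint_positions': array([-5.44543556e+01,  2.20911544e+01,  3.78484504e-01, -2.93506650e-02,
       -6.84111525e+01, -1.48174314e+01]), 'joint_vel': array([-0.00667734, -0.0683572 , -0.01872675,  0.0844339 , -0.1291622 ,
       -0.04120236]), 'joint_efforts': array([-2.27294486e-04, -3.92289305e+01,  1.88410181e+01,  4.18621615e+00,
       -4.53424640e-03, -1.15687428e-05]), 'position': array([ 0.22104715, -0.58402839,  0.2552076 ]), 'ee_rot': array([[-8.68769149e-04, -3.53757691e-01,  9.35336700e-01],
       [ 2.03526778e-03,  9.35334490e-01,  3.53758745e-01],
       [-9.99997551e-01,  2.21099533e-03, -9.25981199e-05]]), 'ft_force': array([0.57670591, 0.04513509, 0.37538835]), 'torque': array([-0.02022997,  0.00176251, -0.00994654]), 'gripper_width': 0.08528528343397589}
side [[479.05021847   0.         322.12623033]
 [  0.         479.05021847 197.04427302]
 [  0.           0.           1.        ]] [[-0.992 -0.086  0.095  0.357]
 [-0.127  0.758 -0.639  0.923]
 [-0.017 -0.646 -0.763  1.209]
 [ 0.     0.     0.     1.   ]]
top [[420.46299278   0.         317.54927431]
 [  0.         420.46299278 201.66178637]
 [  0.           0.           1.        ]] [[-0.091 -0.974  0.208  0.307]
 [-0.996  0.09  -0.015  0.009]
 [-0.004 -0.208 -0.978  1.079]
 [ 0.     0.     0.     1.   ]]
wrist [[318.25015265   0.         322.73656046]
 [  0.         318.25015265 195.73853447]
 [  0.           0.           1.        ]] [[-0.354  0.885  0.303  0.142]
 [ 0.935  0.333  0.118 -0.614]
 [ 0.004  0.325 -0.946  0.374]
 [ 0.     0.     0.     1.   ]]
```

View pics/side0.png

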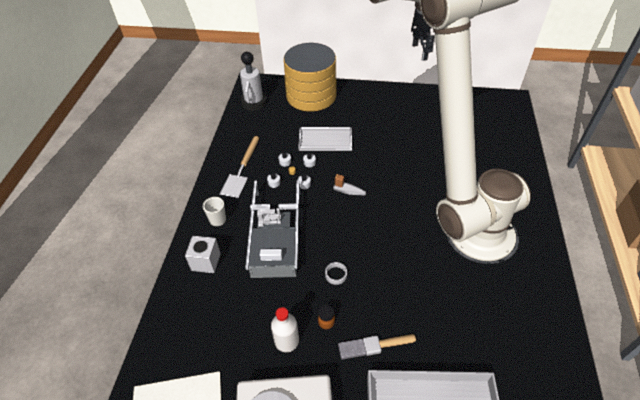

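View pics/top0.png

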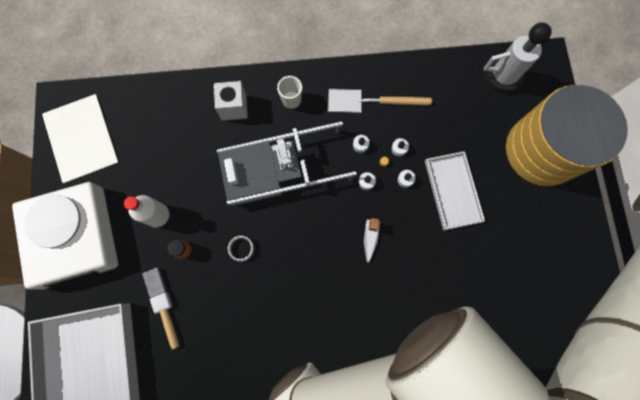

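View pics/wrist0.png

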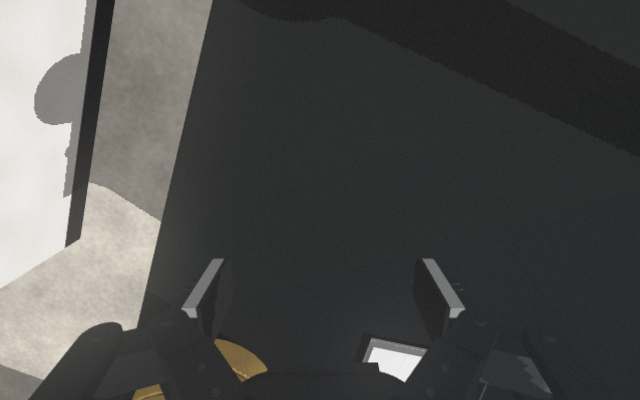

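The top view shows the box near (262,168) with its lid towards image right and the clip at (285,155). The four tins are around (384,161), the wedge at (372,240), the tray at (455,190), the jar at (180,250) and the bottle at (148,210). I'll zoom in next.

```bash
python3 - <<'E'
from h import *
c=capture('top');s=capture('side')
a=c['image'][110:270,200:500];cv2.imwrite('pics/topz.png',cv2.resize(a,None,fx=2.6,fy=2.6,interpolation=cv2.INTER_CUBIC)[:,:,::-1])
a=s['image'][100:290,180:390];cv2.imwrite('pics/sidez.png',cv2.resize(a,None,fx=3,fy=3,interpolation=cv2.INTER_CUBIC)[:,:,::-1])
for n,u,v,z in [('tray',455,190,.018),('wtip',369,261,.006),('wh',374,224,.052),('handle',231,170,.092),('tinA',361,142,.044),('B',400,146,.044),('C',367,180,.044),('D',406,178,.044),('orange',384,161,0),('jar',180,250,.03),('bot',131,203,.16),('ring',240,249,.02),('tumbler',290,92,.03)]:
  print(n,np.round(ray(c,u,v,z),3))
E
```

```text
tray [ 0.53  -0.365  0.018]
wtip [ 0.37  -0.124  0.006]
wh [ 0.456 -0.141  0.052]
handle [0.614 0.196 0.092]
tinA [ 0.674 -0.134  0.044]
B [ 0.653 -0.233  0.044]
C [ 0.571 -0.138  0.044]
D [ 0.567 -0.237  0.044]
orange [ 0.63  -0.195  0.   ]
jar [0.438 0.345 0.03 ]
bot [0.537 0.41  0.16 ]
ring [0.428 0.198 0.02 ]
tumbler [0.838 0.039 0.03 ]
```

View pics/topz.png

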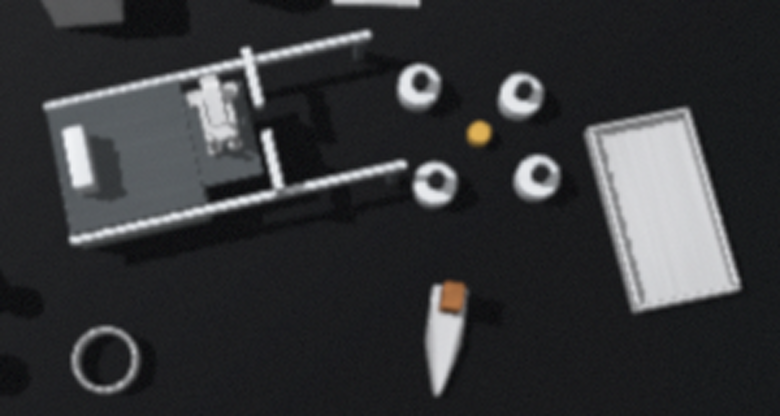

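View pics/sidez.png

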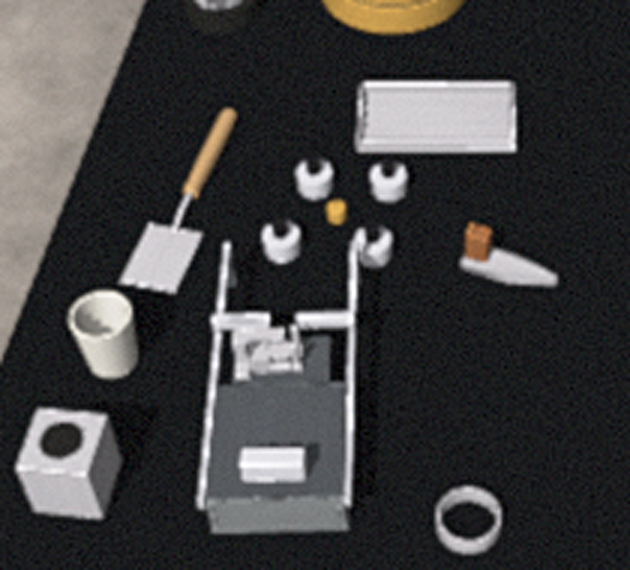

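```bash
python3 - <<'E'
from h import *
c=capture('top')
def Z(u,v,z): return ray(c,200+u/2.6,110+v/2.6,z)
a=Z(45,105,.057);b=Z(371,34,.057);d=Z(72,241,.057);e=Z(406,164,.057)
print(a,b,d,e, np.linalg.norm(b-a),np.linalg.norm(e-d),np.linalg.norm(a-d))
for p,q in((b,a),(e,d)): print(np.degrees(np.arctan2(*(q-p)[[1,0]])))
t=[Z(*p,.018) for p in [(587,130),(688,110),(741,289),(633,312)]]
print(np.round(t,3), np.mean(t,0)); print(np.degrees(np.arctan2(*(t[1]-t[2])[[1,0]])),np.degrees(np.arctan2(*(t[0]-t[3])[[1,0]])))
st=get_state();R=st['ee_rot'];w=capture('wrist')['extrinsics'];print('cam in tool',np.round(R.T@(w[:3,3]-st['position']),4),np.round(R.T@w[:3,:3],3))
E
```

```text
[0.68057056 0.23543673 0.057     ] [ 0.72467059 -0.09090558  0.057     ] [0.54167567 0.21542406 0.057     ] [ 0.58808419 -0.11076115  0.057     ] 0.32930853981040975 0.3294700922024293 0.14032924126672955
97.69600281772435
98.09750097211455
[[ 0.617 -0.302  0.018]
 [ 0.629 -0.407  0.018]
 [ 0.442 -0.428  0.018]
 [ 0.429 -0.319  0.018]] [ 0.52940651 -0.3640519   0.018     ]
6.577380752100731 5.4186252948272635
cam in tool [-1.189e-01 -1.000e-04 -8.420e-02] [[-0.002 -0.325  0.946]
 [ 1.    -0.001  0.002]
 [ 0.     0.946  0.325]]
```

```bash
cat >> h.py <<'E'
from scipy.spatial.transform import Rotation as Ro
def Rh(H):
    H=np.radians(H);c,s=np.cos(H),np.sin(H)
    return np.array([[0,-s,c],[0,c,s],[-1,0,0.]])
def goto(p,H=None):
    "print needed tool-frame shift (current axes) and turn to reach p with heading H"
    s=get_state();R=s['ee_rot'];d=R.T@(np.array(p)-s['position'])
    print('pos',np.round(s['position'],4),'H',round(np.degrees(np.arctan2(R[1,2],R[0,2])),2),'shift',np.round(d,4))
    if H is not None: print('turn',np.round((Ro.from_matrix(R.T@Rh(H))).as_rotvec(),4), 'shift after turn',np.round(Rh(H).T@(np.array(p)-s['position']),4))
    return d
E
python3 - <<'E'
import bench;print([x for x in dir(bench) if not x.startswith('__')])
try: print(bench.tips_ahead)
except Exception as e: print(e)
from h import *
goto([.60,-.18,.30],20)
E
```

```text
['Unreachable', 'capture', 'get_state', 'job_done', 'tips_ahead']
0.025
pos [ 0.2212 -0.5844  0.2561] H 20.73 shift [-0.0438  0.2442  0.4974]
turn [ 0.0127 -0.0001 -0.0005] shift after turn [-0.0439  0.2505  0.4943]
```

```bash
python3 -m pendant '[{"dx":-0.004,"dy":0.02,"dz":0.041},{"dx":-0.004,"dy":0.02,"dz":0.041},{"dx":-0.004,"dy":0.02,"dz":0.041},{"dx":-0.004,"dy":0.02,"dz":0.041},{"dx":-0.004,"dy":0.02,"dz":0.041},{"dx":-0.004,"dy":0.02,"dz":0.041},{"dx":-0.004,"dy":0.02,"dz":0.041},{"dx":-0.004,"dy":0.02,"dz":0.041},{"dx":-0.004,"dy":0.02,"dz":0.041},{"dx":-0.004,"dy":0.02,"dz":0.041},{"dx":-0.004,"dy":0.02,"dz":0.041},{"dx":-0.004,"dy":0.02,"dz":0.041}]'
python3 - <<'E'
from h import *
snap('wrist','w1.png'); goto([.6,.02,.3],8)
E
```

```text
pos [ 0.2212 -0.5844  0.2562] H 20.73 shift [-0.0437  0.4313  0.5682]
turn [ 2.222e-01 -1.000e-04 -3.000e-04] shift after turn [-0.0438  0.5458  0.4592]validation failed for argument at $[0]...
```

View pics/w1.png

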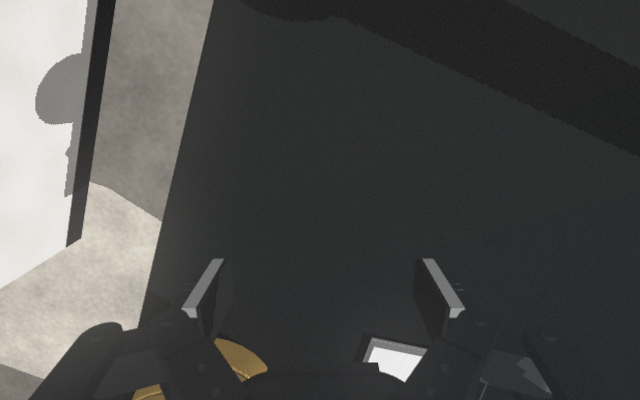

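The move was refused because every field is required, so the picture is unchanged. I'll resend with all fields filled in.

```bash
python3 -m pendant '[{"dx":-0.004,"dy":0.02,"dz":0.041,"rx":0,"ry":0,"rz":0,"fingers":-1},{"dx":-0.004,"dy":0.02,"dz":0.041,"rx":0,"ry":0,"rz":0,"fingers":-1},{"dx":-0.004,"dy":0.02,"dz":0.041,"rx":0,"ry":0,"rz":0,"fingers":-1},{"dx":-0.004,"dy":0.02,"dz":0.041,"rx":0,"ry":0,"rz":0,"fingers":-1},{"dx":-0.004,"dy":0.02,"dz":0.041,"rx":0,"ry":0,"rz":0,"fingers":-1},{"dx":-0.004,"dy":0.02,"dz":0.041,"rx":0,"ry":0,"rz":0,"fingers":-1},{"dx":-0.004,"dy":0.02,"dz":0.041,"rx":0,"ry":0,"rz":0,"fingers":-1},{"dx":-0.004,"dy":0.02,"dz":0.041,"rx":0,"ry":0,"rz":0,"fingers":-1},{"dx":-0.004,"dy":0.02,"dz":0.041,"rx":0,"ry":0,"rz":0,"fingers":-1},{"dx":-0.004,"dy":0.02,"dz":0.041,"rx":0,"ry":0,"rz":0,"fingers":-1},{"dx":-0.004,"dy":0.02,"dz":0.041,"rx":0,"ry":0,"rz":0,"fingers":-1},{"dx":-0.004,"dy":0.02,"dz":0.041,"rx":0,"ry":0,"rz":0,"fingers":-1}]'
python3 - <<'E'
from h import *
snap('wrist','w2.png'); goto([.6,.02,.3],8); print(get_state()['t'])
E
```

```text
t: 1.6
position: [0.5974, -0.1843, 0.3047]
ee_rot: [[0.0, -0.354, 0.935], [-0.0, 0.935, 0.354], [-1.0, -0.0, 0.0]]
ft_force: [0.3, -1.7, 0.1]
gripper_width: 0.0853
pos [ 0.602  -0.1802  0.3045] H 21.03 shift [0.0045 0.1876 0.0699]
turn [0.2273 0.0039 0.0008] shift after turn [0.0045 0.1986 0.0259]
1.65
```

View pics/w2.png

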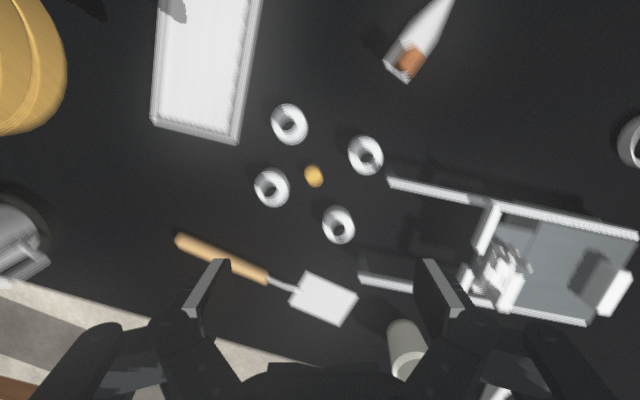

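```bash
python3 -m pendant '[{"dx":0.01,"dy":0.045,"dz":0.018,"rx":0,"ry":0,"rz":0,"fingers":-1},{"dx":0.01,"dy":0.045,"dz":0.018,"rx":0,"ry":0,"rz":0,"fingers":-1},{"dx":0.01,"dy":0.045,"dz":0.018,"rx":0,"ry":0,"rz":0,"fingers":-1},{"dx":0.01,"dy":0.045,"dz":0.018,"rx":0,"ry":0,"rz":0,"fingers":-1},{"dx":0.01,"dy":0.03,"dz":0.018,"rx":0,"ry":0,"rz":0,"fingers":-1},{"dx":0,"dy":0,"dz":0,"rx":0.12,"ry":0,"rz":0,"fingers":-1},{"dx":0,"dy":0,"dz":0,"rx":0.11,"ry":0,"rz":0,"fingers":-1},{"dx":0,"dy":0,"dz":0,"rx":0,"ry":0,"rz":0,"fingers":-1},{"dx":0,"dy":0,"dz":0,"rx":0,"ry":0,"rz":0,"fingers":-1}]'
python3 - <<'E'
from h import *
c=snap('wrist','w3.png'); goto([.62,.06,.25],8)
cv2.imwrite('pics/w3z.png',cv2.resize(c['image'][120:320,200:460][:,:,::-1],None,fx=3,fy=3,interpolation=cv2.INTER_CUBIC))
E
```

```text
t: 2.55
position: [0.6063, 0.0423, 0.2544]
ee_rot: [[0.0, -0.134, 0.991], [0.0, 0.991, 0.134], [-1.0, 0.0, 0.0]]
ft_force: [0.3, -0.2, 0.2]
gripper_width: 0.0853
pos [0.6063 0.0421 0.2544] H 7.64 shift [0.0044 0.0159 0.016 ]
turn [-0.0063  0.0001 -0.    ] shift after turn [0.0044 0.0158 0.0161]
```

View pics/w3.png

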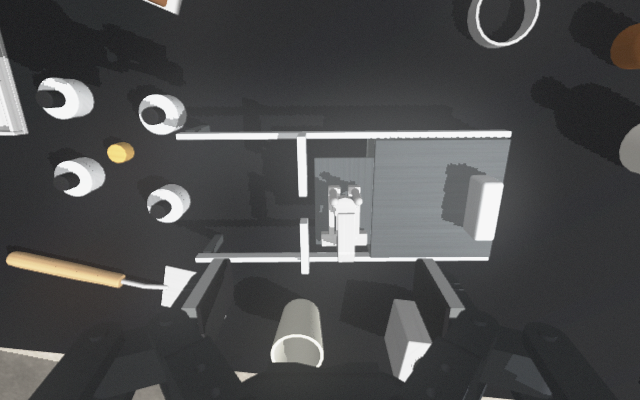

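View pics/w3z.png

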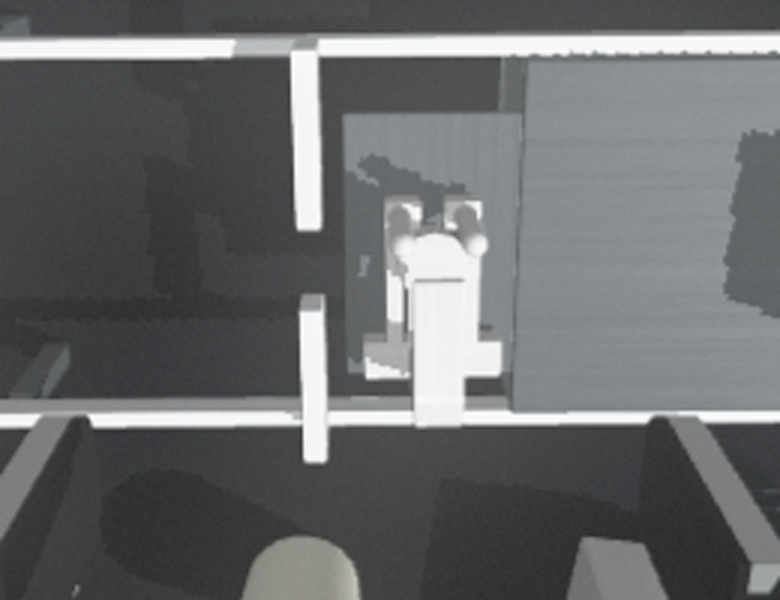

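```bash
python3 - <<'E'
from h import *
c=capture('wrist')
def Z(u,v,z): return ray(c,200+u/3,120+v/3,z)
e1=Z(404,246,.102);e2=Z(478,244,.102)
f1=Z(414,279,.104);f2=Z(464,279,.104);b1=Z(412,425,.104);b2=Z(465,425,.104)
print('ears',e1,e2,np.linalg.norm(e1-e2),(e1+e2)/2)
print('strap',f1,f2,b1,b2,np.linalg.norm(f1-f2),np.linalg.norm(f1-b1))
d=((b1+b2)-(f1+f2))/2;print('heading',np.degrees(np.arctan2(d[1],d[0])),'ears perp',np.degrees(np.arctan2(*(e2-e1)[[1,0]]))-90)
h=np.degrees(np.arctan2(d[1],d[0]))
u=d/np.linalg.norm(d)
print('clip origin from strap', (f1+f2)/2+.005*u, (b1+b2)/2-.045*u, 'from ears',(e1+e2)/2+.015*u)
# gate bars ends at top z .082
g=[Z(307,232,.082),Z(312,294,.082)];print('gate',g,np.linalg.norm(g[0]-g[1]),np.mean(g,0))
print('handle', [ray(c,x,y,.092) for x,y in[(474,176),(502,178),(496,240),(469,236)]])
# rails lower edge in image (z .057)
rl=[ray(c,178,135,.057),ray(c,511,133,.057),ray(c,196,258,.057),ray(c,490,258,.057)];print(np.round(rl,4))
print([np.degrees(np.arctan2(*(rl[i+1]-rl[i])[[1,0]])) for i in(0,2)])
# rod head front edge z .079
print('rodhead front',Z(437,235,.079))
E
```

```text
ears [0.61975451 0.05509288 0.102     ] [0.61615949 0.07717852 0.102     ] 0.02237631949138971 [0.617957  0.0661357 0.102    ]
strap [0.62920433 0.05947329 0.104     ] [0.627196   0.07453957 0.104     ] [0.67925322 0.06632766 0.104     ] [0.67700955 0.08320229 0.104     ] 0.015199544480611716 0.05051607211795034
heading 8.832251821147263 ears perp 9.245313556274596
clip origin from strap [0.63314088 0.06777414 0.104     ] [0.63366499 0.06785558 0.104     ] from ears [0.63277913 0.06843884 0.102     ]
gate [array([0.62627249, 0.02512287, 0.082     ]), array([0.64762636, 0.02919593, 0.082     ])] 0.021738845937485828 [0.63694943 0.0271594  0.082     ]
handle [array([0.58136708, 0.17882129, 0.092     ]), array([0.57980711, 0.20486463, 0.092     ]), array([0.64169819, 0.21888935, 0.092     ]), array([0.64098228, 0.19134812, 0.092     ])]
[[ 0.5867 -0.1041  0.057 ]
 [ 0.5412  0.2209  0.057 ]
 [ 0.7229 -0.0859  0.057 ]
 [ 0.6792  0.2425  0.057 ]]
[np.float64(97.96076098672111), np.float64(97.57519729856523)]
rodhead front [0.62275093 0.06729925 0.079     ]
```

```bash
python3 -m pendant '[{"dx":0,"dy":-0.032,"dz":-0.035,"rx":0,"ry":0,"rz":0,"fingers":-1},{"dx":0,"dy":-0.032,"dz":-0.035,"rx":0,"ry":0,"rz":0,"fingers":-1},{"dx":0,"dy":-0.032,"dz":-0.035,"rx":0,"ry":0,"rz":0,"fingers":-1},{"dx":0,"dy":-0.032,"dz":-0.035,"rx":0,"ry":0,"rz":0,"fingers":-1},{"dx":0,"dy":-0.032,"dz":-0.033,"rx":0,"ry":0,"rz":0,"fingers":-1},{"dx":0,"dy":0,"dz":0,"rx":-0.149,"ry":0,"rz":0,"fingers":-1},{"dx":0,"dy":0,"dz":0,"rx":-0.149,"ry":0,"rz":0,"fingers":-1},{"dx":0,"dy":0,"dz":0,"rx":-0.149,"ry":0,"rz":0,"fingers":-1},{"dx":0,"dy":0,"dz":0,"rx":-0.149,"ry":0,"rz":0,"fingers":-1},{"dx":0,"dy":0,"dz":0,"rx":-0.149,"ry":0,"rz":0,"fingers":-1},{"dx":0,"dy":0,"dz":0,"rx":-0.149,"ry":0,"rz":0,"fingers":-1},{"dx":0,"dy":0,"dz":0,"rx":-0.149,"ry":0,"rz":0,"fingers":-1}]'
python3 -m pendant '[{"dx":0,"dy":0,"dz":0,"rx":-0.149,"ry":0,"rz":0,"fingers":-1},{"dx":0,"dy":0,"dz":0,"rx":-0.149,"ry":0,"rz":0,"fingers":-1},{"dx":0,"dy":0,"dz":0,"rx":-0.149,"ry":0,"rz":0,"fingers":-1},{"dx":0,"dy":0,"dz":0,"rx":-0.149,"ry":0,"rz":0,"fingers":-1},{"dx":0,"dy":0,"dz":0,"rx":-0.149,"ry":0,"rz":0,"fingers":-1},{"dx":0,"dy":0,"dz":0,"rx":-0.149,"ry":0,"rz":0,"fingers":-1},{"dx":0,"dy":0,"dz":0,"rx":-0.149,"ry":0,"rz":0,"fingers":-1},{"dx":0,"dy":0,"dz":0,"rx":-0.149,"ry":0,"rz":0,"fingers":-1},{"dx":0,"dy":0,"dz":0,"rx":-0.149,"ry":0,"rz":0,"fingers":-1},{"dx":0,"dy":0,"dz":0,"rx":-0.149,"ry":0,"rz":0,"fingers":-1},{"dx":0,"dy":0,"dz":0,"rx":-0.149,"ry":0,"rz":0,"fingers":-1},{"dx":0,"dy":0,"dz":0,"rx":-0.149,"ry":0,"rz":0,"fingers":-1}]'
python3 -m pendant '[{"dx":0,"dy":0,"dz":0,"rx":0,"ry":0,"rz":0,"fingers":-1},{"dx":0,"dy":0,"dz":0,"rx":0,"ry":0,"rz":0,"fingers":-1}]'
python3 - <<'E'
from h import *
c=snap('wrist','w4.png'); goto([.456,-.14,.15],170);print(get_state()['joint_positions'])
E
```

```text
t: 3.85
position: [0.4557, -0.1393, 0.2546]
ee_rot: [[0.001, -0.925, 0.38], [0.0, 0.38, 0.925], [-1.0, -0.001, 0.0]]
ft_force: [0.5, -0.1, -0.9]
gripper_width: 0.0857
t: 5.05
position: [0.4557, -0.1393, 0.2546]
ee_rot: [[0.001, -0.171, -0.985], [0.0, -0.985, 0.171], [-1.0, -0.0, -0.001]]
ft_force: [-0.2, -0.2, -0.3]
gripper_width: 0.0854
t: 5.25
position: [0.4557, -0.1392, 0.2545]
ee_rot: [[0.0, -0.181, -0.984], [0.0, -0.984, 0.181], [-1.0, -0.0, -0.0]]
ft_force: [0.2, -1.0, 0.3]
gripper_width: 0.0854
pos [ 0.4557 -0.1392  0.2544] H 169.61 shift [ 0.1044  0.0008 -0.0004]
turn [-0.0068 -0.0002  0.0001] shift after turn [ 0.1044  0.0008 -0.0004]
[ 2.61248427e+00  7.53110302e+00 -1.97766474e+01 -1.32812849e-03
 -6.26790533e+01  7.69959393e+01]
```

View pics/w4.png

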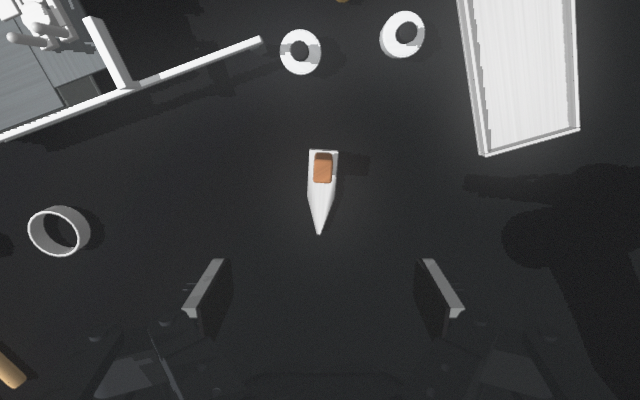

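```bash
python3 - <<'E'
from h import *
c=capture('wrist')
im=c['image'][130:250,280:370];cv2.imwrite('pics/w4z.png',cv2.resize(im[:,:,::-1],None,fx=5,fy=5,interpolation=cv2.INTER_CUBIC))
hsv=cv2.cvtColor(c['image'],cv2.COLOR_RGB2HSV)
m=((hsv[...,1]>100)&(hsv[...,0]<20)&(hsv[...,2]>60)).astype(np.uint8)
n,l,s,ce=cv2.connectedComponentsWithStats(m)
for i in range(1,n):
  if s[i,4]>50: print(s[i],ce[i])
a,b,t=ray(c,309,150,.012),ray(c,338,150,.012),ray(c,319,234,.012)
print(a,b,t,np.linalg.norm(a-b)); m=(a+b)/2; d=t-m; print(np.linalg.norm(d),np.degrees(np.arctan2(d[1],d[0])), 'origin',m+d/np.linalg.norm(d)*.014, t-d/np.linalg.norm(d)*.091)
E
```

```text
[314 154  19  29 430] [322.53023256 169.90930233]
[ 0.47301774 -0.12603501  0.012     ] [ 0.46704176 -0.15866813  0.012     ] [ 0.36680011 -0.11776815  0.012     ] 0.033175786215270904
0.10611645814460144 166.60491197583224 origin [ 0.45641061 -0.13910827  0.012     ] [ 0.45532452 -0.13884962  0.012     ]
```

View pics/w4z.png

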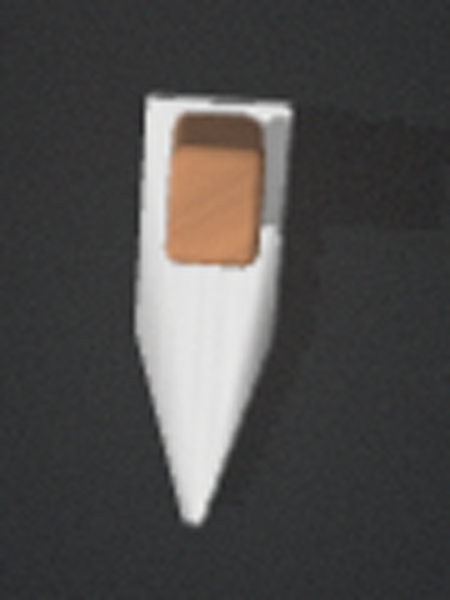

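```bash
python3 -m pendant '[{"dx":0.04,"dy":0,"dz":0,"rx":0.042,"ry":0,"rz":0,"fingers":-1},{"dx":0.045,"dy":0,"dz":0,"rx":0,"ry":0,"rz":0,"fingers":-1},{"dx":0.045,"dy":0,"dz":0,"rx":0,"ry":0,"rz":0,"fingers":-1},{"dx":0.045,"dy":0,"dz":0,"rx":0,"ry":0,"rz":0,"fingers":-1},{"dx":0.037,"dy":0,"dz":0,"rx":0,"ry":0,"rz":0,"fingers":-1},{"dx":0,"dy":0,"dz":0,"rx":0,"ry":0,"rz":0,"fingers":1},{"dx":0,"dy":0,"dz":0,"rx":0,"ry":0,"rz":0,"fingers":1},{"dx":0,"dy":0,"dz":0,"rx":0,"ry":0,"rz":0,"fingers":1},{"dx":0,"dy":0,"dz":0,"rx":0,"ry":0,"rz":0,"fingers":1},{"dx":0,"dy":0,"dz":0,"rx":0,"ry":0,"rz":0,"fingers":1},{"dx":0,"dy":0,"dz":0,"rx":0,"ry":0,"rz":0,"fingers":1}]'
python3 - <<'E'
from h import *
c=snap('wrist','w5.png'); goto([.456,-.14,.25],170)
E
```

```text
t: 6.45
position: [0.4573, -0.139, 0.0444]
ee_rot: [[0.005, -0.219, -0.976], [-0.0, -0.976, 0.219], [-1.0, -0.001, -0.004]]
ft_force: [-1.1, 0.3, 5.8]
gripper_width: 0.0191
pos [ 0.4573 -0.139   0.0444] H 167.38 shift [-2.056e-01  1.100e-03  1.000e-04]
turn [-0.0458 -0.0045  0.0008] shift after turn [-0.2056  0.0013  0.0011]
```

View pics/w5.png

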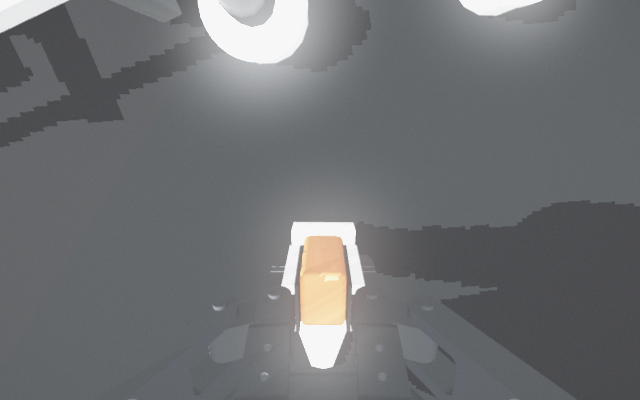

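```bash
python3 -m pendant '[{"dx":-0.03,"dy":0,"dz":0,"rx":0,"ry":0,"rz":0,"fingers":1},{"dx":-0.03,"dy":0,"dz":0,"rx":0,"ry":0,"rz":0,"fingers":1},{"dx":-0.03,"dy":0,"dz":0,"rx":0,"ry":0,"rz":0,"fingers":1},{"dx":-0.03,"dy":0,"dz":0,"rx":0,"ry":0,"rz":0,"fingers":1},{"dx":0,"dy":0,"dz":0,"rx":0.145,"ry":0,"rz":0,"fingers":1},{"dx":0,"dy":0,"dz":0,"rx":0.145,"ry":0,"rz":0,"fingers":1},{"dx":0,"dy":0,"dz":0,"rx":0.145,"ry":0,"rz":0,"fingers":1},{"dx":0,"dy":0,"dz":0,"rx":0.145,"ry":0,"rz":0,"fingers":1},{"dx":0,"dy":0,"dz":0,"rx":0.145,"ry":0,"rz":0,"fingers":1},{"dx":0,"dy":0,"dz":0,"rx":0.145,"ry":0,"rz":0,"fingers":1},{"dx":0,"dy":0,"dz":0,"rx":0.145,"ry":0,"rz":0,"fingers":1},{"dx":0,"dy":0,"dz":0,"rx":0.145,"ry":0,"rz":0,"fingers":1}]'
python3 -m pendant '[{"dx":0,"dy":0,"dz":0,"rx":0.145,"ry":0,"rz":0,"fingers":1},{"dx":0,"dy":0,"dz":0,"rx":0.145,"ry":0,"rz":0,"fingers":1},{"dx":0,"dy":0,"dz":0,"rx":0.145,"ry":0,"rz":0,"fingers":1},{"dx":0,"dy":0,"dz":0,"rx":0.145,"ry":0,"rz":0,"fingers":1},{"dx":0,"dy":0,"dz":0,"rx":0.145,"ry":0,"rz":0,"fingers":1},{"dx":0,"dy":0,"dz":0,"rx":0.145,"ry":0,"rz":0,"fingers":1},{"dx":0,"dy":0,"dz":0,"rx":0.145,"ry":0,"rz":0,"fingers":1},{"dx":0,"dy":0,"dz":0,"rx":0.145,"ry":0,"rz":0,"fingers":1},{"dx":0,"dy":0,"dz":0,"rx":0.145,"ry":0,"rz":0,"fingers":1},{"dx":0,"dy":0,"dz":0,"rx":0.145,"ry":0,"rz":0,"fingers":1},{"dx":0,"dy":0,"dz":0,"rx":0.145,"ry":0,"rz":0,"fingers":1},{"dx":0,"dy":0,"dz":0,"rx":0,"ry":0,"rz":0,"fingers":1}]'
python3 - <<'E'
from h import *
c=snap('wrist','w6.png'); goto([.493,.0464,.164],8.8)
E
```

```text
t: 7.7
position: [0.4555, -0.1389, 0.163]
ee_rot: [[0.001, -0.983, -0.183], [0.0, -0.183, 0.983], [-1.0, -0.001, 0.0]]
ft_force: [0.4, -0.4, -2.0]
gripper_width: 0.0194
t: 8.9
position: [0.4555, -0.139, 0.1629]
ee_rot: [[0.001, -0.165, 0.986], [0.0, 0.986, 0.165], [-1.0, 0.0, 0.001]]
ft_force: [-0.3, 1.1, -1.5]
gripper_width: 0.019
pos [ 0.4556 -0.1389  0.1629] H 9.65 shift [-0.0011  0.1764  0.068 ]
turn [ 0.0148  0.0009 -0.0001] shift after turn [-0.0011  0.1774  0.0653]
```

View pics/w6.png

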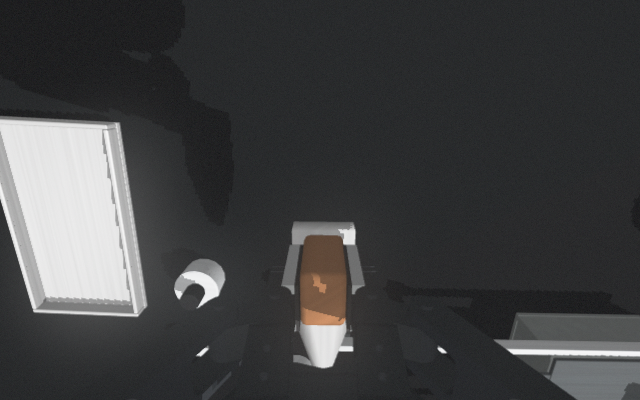

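```bash
python3 - <<'E'
from h import *
c=capture('wrist');s=get_state();R=s['ee_rot'];p=s['position']
im=c['image'][210:380,270:380];cv2.imwrite('pics/w6z.png',cv2.resize(im[:,:,::-1],None,fx=4,fy=4,interpolation=cv2.INTER_CUBIC))
tip=p+R@[.038,0,.091]
print(proj(c,tip),proj(c,p+R@[.0324,0,-.014]),proj(c,p+R@[-.0076,0.010,-.013]))
print('tip ray',R.T@(ray(c,322.5,367,p[2]-.0324)-p),'rear',R.T@(ray(c,323.5,223,p[2]-.0324)-p))
E
```

```text
[322.65604251 373.44971302] [322.59656399 228.71706323] [347.49922096 272.85745052]
tip ray [ 0.03246617 -0.00010028  0.07961489] rear [ 0.0323857   0.00046949 -0.0172538 ]
```

View pics/w6z.png

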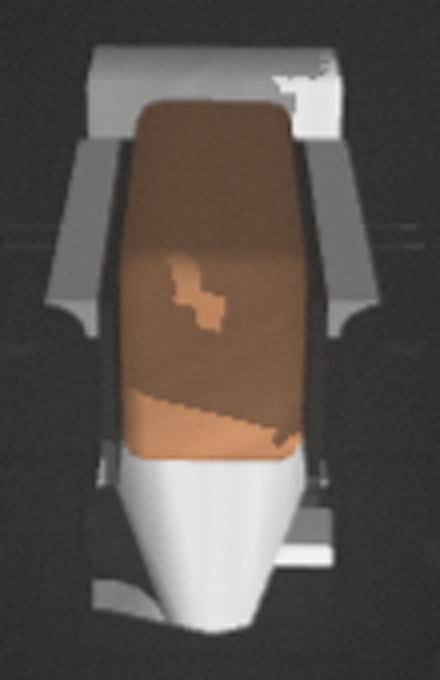

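```bash
python3 -m pendant '[{"dx":0,"dy":0.044,"dz":0.016,"rx":0.015,"ry":0,"rz":0,"fingers":1},{"dx":0,"dy":0.044,"dz":0.016,"rx":0,"ry":0,"rz":0,"fingers":1},{"dx":0,"dy":0.044,"dz":0.016,"rx":0,"ry":0,"rz":0,"fingers":1},{"dx":0,"dy":0.044,"dz":0.016,"rx":0,"ry":0,"rz":0,"fingers":1},{"dx":0,"dy":0,"dz":0,"rx":0,"ry":0,"rz":0,"fingers":1},{"dx":0,"dy":0,"dz":0,"rx":0,"ry":0,"rz":0,"fingers":1}]'
python3 - <<'E'
from h import *
goto([.493,.0464,.128],8.8)
c=capture('top');s=capture('side')
a=c['image'][110:270,200:400];cv2.imwrite('pics/topz2.png',cv2.resize(a,None,fx=3.5,fy=3.5,interpolation=cv2.INTER_CUBIC)[:,:,::-1])
a=s['image'][150:290,220:390];cv2.imwrite('pics/sidez2.png',cv2.resize(a,None,fx=4,fy=4,interpolation=cv2.INTER_CUBIC)[:,:,::-1])
E
```

```text
t: 9.6
position: [0.4918, 0.0458, 0.1623]
ee_rot: [[-0.0, -0.154, 0.988], [0.0, 0.988, 0.154], [-1.0, 0.0, -0.0]]
ft_force: [-0.2, -0.1, -1.3]
gripper_width: 0.0192
pos [0.4918 0.0458 0.1623] H 8.87 shift [0.0343 0.0004 0.0013]
turn [ 0.0013 -0.0004 -0.0001] shift after turn [0.0343 0.0004 0.0013]
```

View pics/topz2.png

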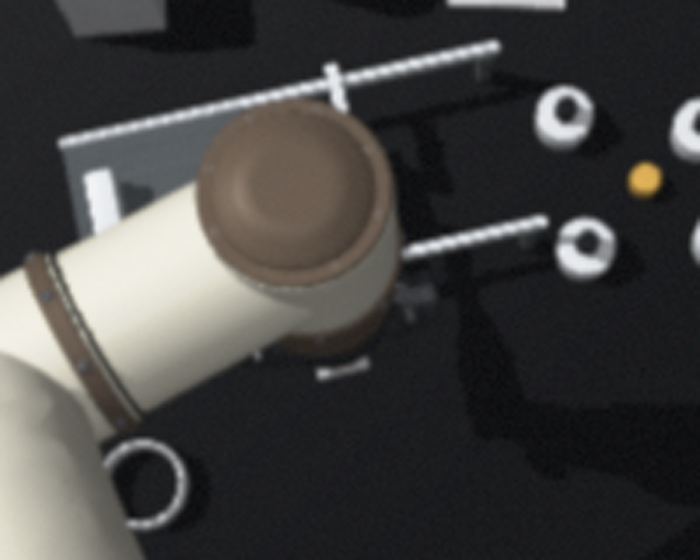

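View pics/sidez2.png

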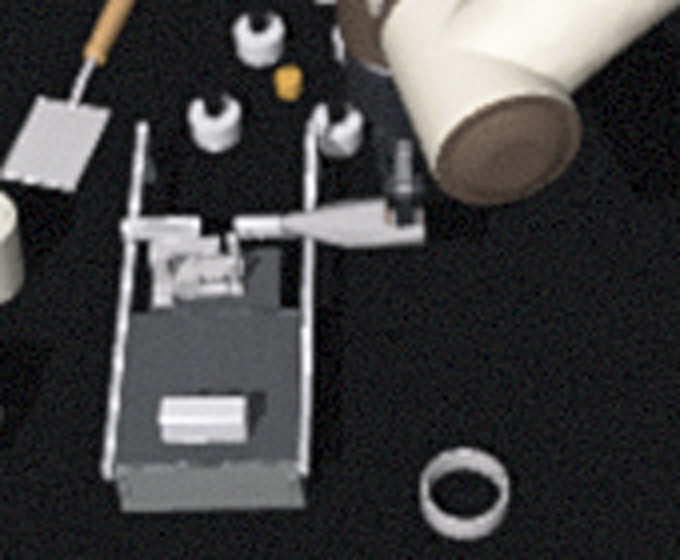

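```bash
python3 - <<'E'
from h import *
c=capture('side');s=get_state();R=s['ee_rot'];p=s['position']
def Z(u,v,z): return ray(c,220+u/4,150+v/4,z)
tip=p+R@[.038,0,.091]
print('tip pred',tip,(proj(c,tip)-[220,150])*4,'seen',Z(283,223,tip[2]))
for n,q in [('origin',[.633,.068,.062]),('earL',[.616,.077,.102]),('earR',[.6198,.0551,.102]),('strapfront',[.628,.067,.104]),('postback',[.678,.075,.104]),('gate',[.6367,.028,.082]),('handle',[.614,.204,.092])]:
  print(n,(proj(c,q)-[220,150])*4)
E
```

```text
tip pred [0.58144278 0.05748719 0.12420255] [280.8377823  223.11771179] seen [0.5798859  0.05719883 0.12420255]
origin [216.89002333 279.90679085]
earL [232.14980121 258.50171093]
earR [232.59132095 235.02443042]
strapfront [218.46663472 244.80982064]
postback [149.95424535 247.24647336]
gate [219.67050886 222.01541785]
handle [202.44498566 409.9297003 ]
```

```bash
python3 - <<'E'
from h import *
c=capture('side')
a=c['image'][195:235,240:330];cv2.imwrite('pics/sz3.png',cv2.resize(a,None,fx=8,fy=8,interpolation=cv2.INTER_CUBIC)[:,:,::-1])
E
```

```text
(no output)
```

View pics/sz3.png

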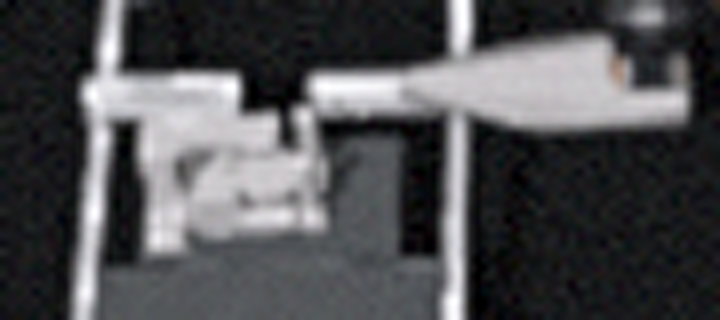

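```bash
python3 -m pendant '[{"dx":0.017,"dy":0,"dz":0,"rx":0,"ry":0,"rz":0,"fingers":1},{"dx":0.017,"dy":0,"dz":0,"rx":0,"ry":0,"rz":0,"fingers":1},{"dx":0,"dy":0,"dz":0.01,"rx":0,"ry":0,"rz":0,"fingers":1},{"dx":0,"dy":0,"dz":0.01,"rx":0,"ry":0,"rz":0,"fingers":1},{"dx":0,"dy":0,"dz":0.01,"rx":0,"ry":0,"rz":0,"fingers":1},{"dx":0,"dy":0,"dz":0,"rx":0,"ry":0,"rz":0,"fingers":1},{"dx":0,"dy":0,"dz":0,"rx":0,"ry":0,"rz":0,"fingers":1}]'
python3 - <<'E'
from h import *
goto([.493+.03,.0464+.005,.128],8.8)
c=capture('side')
a=c['image'][195:235,240:330];cv2.imwrite('pics/sz4.png',cv2.resize(a,None,fx=8,fy=8,interpolation=cv2.INTER_CUBIC)[:,:,::-1])
E
```

```text
t: 10.5
position: [0.522, 0.0493, 0.1286]
ee_rot: [[0.0, -0.15, 0.989], [0.0, 0.989, 0.15], [-1.0, 0.0, 0.0]]
ft_force: [-0.0, -0.5, -0.4]
gripper_width: 0.019
pos [0.522  0.0493 0.1286] H 8.62 shift [0.0006 0.0019 0.0013]
turn [-0.0032  0.0005 -0.0003] shift after turn [0.0006 0.0019 0.0013]
```

View pics/sz4.png

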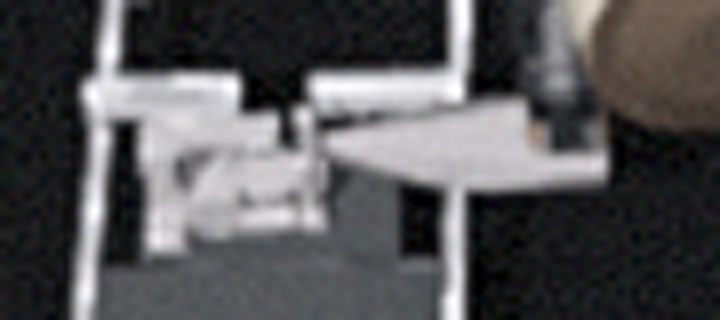

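The side view shows the tip lined up just outside the gap between the ears, at zoomed (322,145). I'll push in steps and watch the force.

```bash
python3 -m pendant '[{"dx":0,"dy":0.001,"dz":0.006,"rx":0,"ry":0,"rz":0,"fingers":1},{"dx":0,"dy":0,"dz":0.006,"rx":0,"ry":0,"rz":0,"fingers":1},{"dx":0,"dy":0,"dz":0.006,"rx":0,"ry":0,"rz":0,"fingers":1},{"dx":0,"dy":0,"dz":0.006,"rx":0,"ry":0,"rz":0,"fingers":1},{"dx":0,"dy":0,"dz":0.006,"rx":0,"ry":0,"rz":0,"fingers":1},{"dx":0,"dy":0,"dz":0.006,"rx":0,"ry":0,"rz":0,"fingers":1},{"dx":0,"dy":0,"dz":0,"rx":0,"ry":0,"rz":0,"fingers":1},{"dx":0,"dy":0,"dz":0,"rx":0,"ry":0,"rz":0,"fingers":1}]'
python3 - <<'E'
from h import *
goto([.493+.065,.0464+.01,.128],8.8)
c=capture('side')
a=c['image'][195:235,240:330];cv2.imwrite('pics/sz5.png',cv2.resize(a,None,fx=8,fy=8,interpolation=cv2.INTER_CUBIC)[:,:,::-1])
E
```

```text
t: 11.35
position: [0.5569, 0.0556, 0.1278]
ee_rot: [[-0.001, -0.15, 0.989], [-0.0, 0.989, 0.15], [-1.0, 0.0, -0.001]]
ft_force: [-1.3, 0.2, -2.3]
gripper_width: 0.0191
pos [0.5569 0.0556 0.1278] H 8.62 shift [-0.0002  0.0006  0.0012]
turn [-0.0031 -0.0006 -0.    ] shift after turn [-0.0002  0.0006  0.0012]
```

View pics/sz5.png

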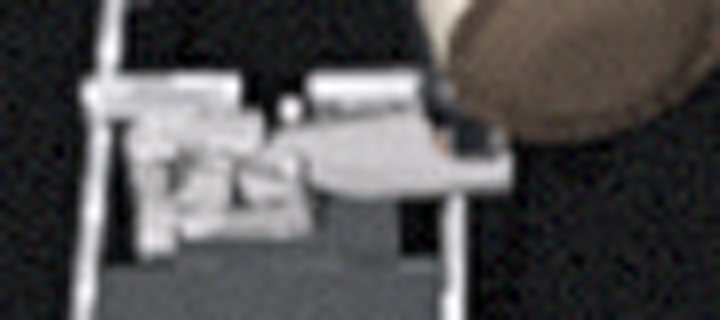

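```bash
python3 -m pendant '[{"dx":0,"dy":0,"dz":0.005,"rx":0,"ry":0,"rz":0,"fingers":1},{"dx":0,"dy":0,"dz":0.005,"rx":0,"ry":0,"rz":0,"fingers":1},{"dx":0,"dy":0,"dz":0,"rx":0,"ry":0,"rz":0,"fingers":1},{"dx":0,"dy":0,"dz":0,"rx":0,"ry":0,"rz":0,"fingers":1}]'
python3 - <<'E'
from h import *
goto([.493+.065,.0464+.01,.128],8.8)
c=capture('side')
a=c['image'][195:235,240:330];cv2.imwrite('pics/sz6.png',cv2.resize(a,None,fx=8,fy=8,interpolation=cv2.INTER_CUBIC)[:,:,::-1])
E
```

```text
t: 11.8
position: [0.5677, 0.0574, 0.1284]
ee_rot: [[0.001, -0.15, 0.989], [0.0, 0.989, 0.15], [-1.0, 0.0, 0.002]]
ft_force: [-1.0, -1.0, -1.1]
gripper_width: 0.0193
pos [0.5677 0.0574 0.1284] H 8.64 shift [ 0.0004  0.0005 -0.0097]
turn [-0.0028  0.0015 -0.0002] shift after turn [ 0.0004  0.0005 -0.0097]
```

View pics/sz6.png

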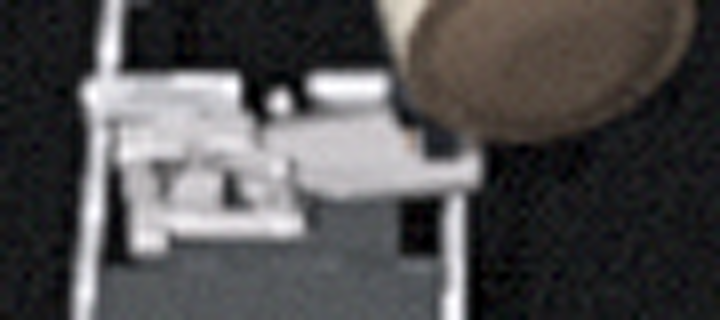

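```bash
python3 -m pendant '[{"dx":0,"dy":0,"dz":0.005,"rx":0,"ry":0,"rz":0,"fingers":1},{"dx":0,"dy":0,"dz":0.005,"rx":0,"ry":0,"rz":0,"fingers":1},{"dx":0,"dy":0,"dz":0.005,"rx":0,"ry":0,"rz":0,"fingers":1},{"dx":0,"dy":0,"dz":0.005,"rx":0,"ry":0,"rz":0,"fingers":1},{"dx":0,"dy":0,"dz":0.005,"rx":0,"ry":0,"rz":0,"fingers":1},{"dx":0,"dy":0,"dz":0.005,"rx":0,"ry":0,"rz":0,"fingers":1},{"dx":0,"dy":0,"dz":0,"rx":0,"ry":0,"rz":0,"fingers":1}]'
python3 - <<'E'
from h import *
goto([.493+.065,.0464+.01,.128],8.8)
c=capture('side')
a=c['image'][195:235,240:330];cv2.imwrite('pics/sz7.png',cv2.resize(a,None,fx=8,fy=8,interpolation=cv2.INTER_CUBIC)[:,:,::-1])
E
```

```text
t: 12.55
position: [0.5978, 0.0619, 0.1284]
ee_rot: [[0.002, -0.15, 0.989], [0.0, 0.989, 0.15], [-1.0, 0.0, 0.002]]
ft_force: [-0.3, 0.4, -1.6]
gripper_width: 0.0196
pos [0.5978 0.0619 0.1284] H 8.65 shift [ 0.0003  0.0005 -0.0402]
turn [-0.0027  0.0017 -0.0001] shift after turn [ 0.0004  0.0006 -0.0402]
```

View pics/sz7.png

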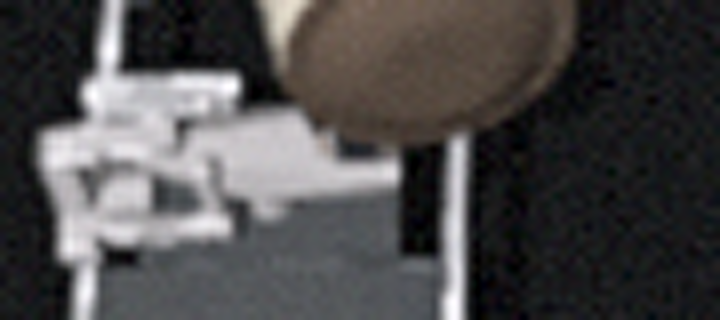

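```bash
python3 -m pendant '[{"dx":0,"dy":0,"dz":0.007,"rx":0,"ry":0,"rz":0,"fingers":1},{"dx":0,"dy":0,"dz":0.007,"rx":0,"ry":0,"rz":0,"fingers":1},{"dx":0,"dy":0,"dz":0.007,"rx":0,"ry":0,"rz":0,"fingers":1},{"dx":0,"dy":0,"dz":0.007,"rx":0,"ry":0,"rz":0,"fingers":1},{"dx":0,"dy":0,"dz":0.007,"rx":0,"ry":0,"rz":0,"fingers":1},{"dx":0,"dy":0,"dz":0,"rx":0,"ry":0,"rz":0,"fingers":1},{"dx":0,"dy":0,"dz":0,"rx":0,"ry":0,"rz":0,"fingers":1}]'
python3 - <<'E'
from h import *
goto([.493+.065,.0464+.01,.128],8.8)
c=capture('side')
a=c['image'][185:245,220:320];cv2.imwrite('pics/sz8.png',cv2.resize(a,None,fx=8,fy=8,interpolation=cv2.INTER_CUBIC)[:,:,::-1])
c=snap('wrist','w8.png')
E
```

```text
t: 13.3
position: [0.6311, 0.0669, 0.1279]
ee_rot: [[-0.001, -0.15, 0.989], [-0.0, 0.989, 0.15], [-1.0, 0.0, -0.001]]
ft_force: [0.1, 0.5, -2.2]
gripper_width: 0.0192
pos [0.6311 0.0669 0.1279] H 8.63 shift [-0.      0.0006 -0.0738]
turn [-0.003  -0.0008 -0.    ] shift after turn [-0.0001  0.0008 -0.0738]
```

View pics/sz8.png

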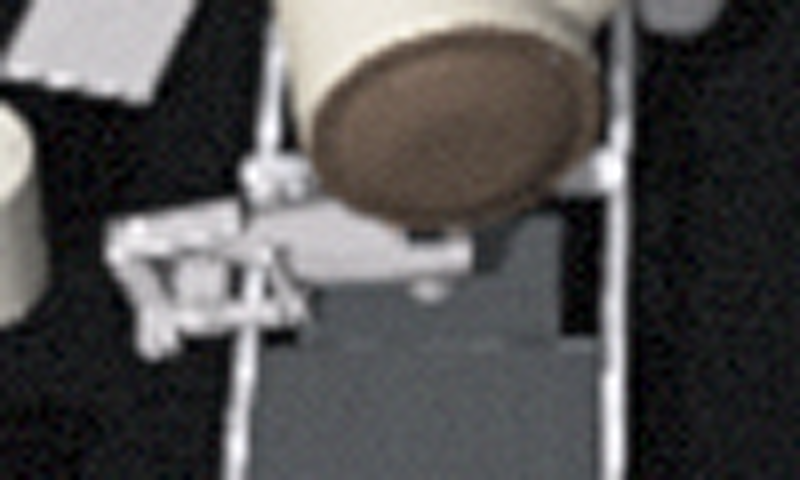

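View pics/w8.png

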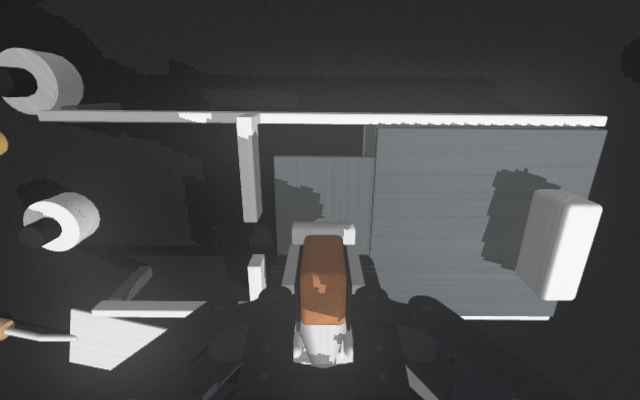

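```bash
python3 -m pendant '[{"dx":-0.01,"dy":0,"dz":0,"rx":0,"ry":0,"rz":0,"fingers":1},{"dx":-0.015,"dy":0,"dz":0,"rx":0,"ry":0,"rz":0,"fingers":1},{"dx":-0.02,"dy":0,"dz":0,"rx":0,"ry":0,"rz":0,"fingers":1},{"dx":-0.02,"dy":0,"dz":0,"rx":0,"ry":0,"rz":0,"fingers":1},{"dx":-0.015,"dy":0,"dz":0,"rx":0,"ry":0,"rz":0,"fingers":1},{"dx":-0.01,"dy":0,"dz":0,"rx":0,"ry":0,"rz":0,"fingers":1},{"dx":0,"dy":0,"dz":0,"rx":0,"ry":0,"rz":0,"fingers":1}]'
python3 - <<'E'
from h import *
goto([.484,-.369,.218],7)
c=capture('side')
a=c['image'][165:245,220:320];cv2.imwrite('pics/sz9.png',cv2.resize(a,None,fx=7,fy=7,interpolation=cv2.INTER_CUBIC)[:,:,::-1])
E
```

```text
t: 14.1
position: [0.6319, 0.0671, 0.2207]
ee_rot: [[0.004, -0.15, 0.989], [0.001, 0.989, 0.15], [-1.0, 0.001, 0.004]]
ft_force: [0.2, -0.1, -0.8]
gripper_width: 0.019
pos [0.6319 0.0671 0.2207] H 8.65 shift [ 0.0016 -0.4089 -0.2118]
turn [ 0.0289  0.0042 -0.0006] shift after turn [ 0.0027 -0.4149 -0.1999]
```

View pics/sz9.png

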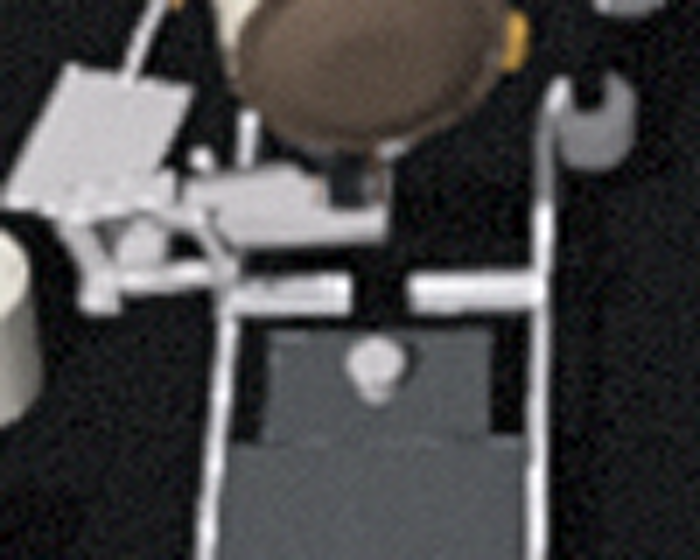

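The rod is free, its head at zoomed (376,360), and the clip hangs on the wedge. I'll carry both to the tray.

```bash
python3 -m pendant '[{"dx":0,"dy":-0.018,"dz":-0.009,"rx":0.029,"ry":0,"rz":0,"fingers":1},{"dx":0,"dy":-0.037,"dz":-0.018,"rx":0,"ry":0,"rz":0,"fingers":1},{"dx":0,"dy":-0.039,"dz":-0.019,"rx":0,"ry":0,"rz":0,"fingers":1},{"dx":0,"dy":-0.039,"dz":-0.019,"rx":0,"ry":0,"rz":0,"fingers":1},{"dx":0,"dy":-0.039,"dz":-0.019,"rx":0,"ry":0,"rz":0,"fingers":1},{"dx":0,"dy":-0.039,"dz":-0.019,"rx":0,"ry":0,"rz":0,"fingers":1},{"dx":0,"dy":-0.039,"dz":-0.019,"rx":0,"ry":0,"rz":0,"fingers":1},{"dx":0,"dy":-0.039,"dz":-0.019,"rx":0,"ry":0,"rz":0,"fingers":1},{"dx":0,"dy":-0.039,"dz":-0.019,"rx":0,"ry":0,"rz":0,"fingers":1},{"dx":0,"dy":-0.039,"dz":-0.019,"rx":0,"ry":0,"rz":0,"fingers":1},{"dx":0,"dy":-0.028,"dz":-0.014,"rx":0,"ry":0,"rz":0,"fingers":1},{"dx":0,"dy":-0.015,"dz":-0.007,"rx":0,"ry":0,"rz":0,"fingers":1}]'
python3 -m pendant '[{"dx":0,"dy":0,"dz":0,"rx":0,"ry":0,"rz":0,"fingers":1},{"dx":0,"dy":0,"dz":0,"rx":0,"ry":0,"rz":0,"fingers":1}]'
python3 - <<'E'
from h import *
goto([.484,-.369,.218],6)
c=snap('wrist','w10.png')
c=capture('side')
a=c['image'][90:190,230:400];cv2.imwrite('pics/sz10.png',cv2.resize(a,None,fx=4.5,fy=4.5,interpolation=cv2.INTER_CUBIC)[:,:,::-1])
E
```

```text
t: 15.35
position: [0.4806, -0.3669, 0.217]
ee_rot: [[-0.003, -0.118, 0.993], [0.001, 0.993, 0.118], [-1.0, 0.001, -0.003]]
ft_force: [-0.2, -1.0, -1.4]
gripper_width: 0.0195
t: 15.55
position: [0.4825, -0.3644, 0.2176]
ee_rot: [[-0.001, -0.121, 0.993], [0.001, 0.993, 0.121], [-1.0, 0.001, -0.001]]
ft_force: [0.2, 0.1, -2.5]
gripper_width: 0.0192
pos [ 0.4825 -0.3644  0.2176] H 6.92 shift [-0.0004 -0.0048  0.001 ]
turn [ 0.0161 -0.0011 -0.0011] shift after turn [-0.0004 -0.0048  0.001 ]
```

View pics/w10.png

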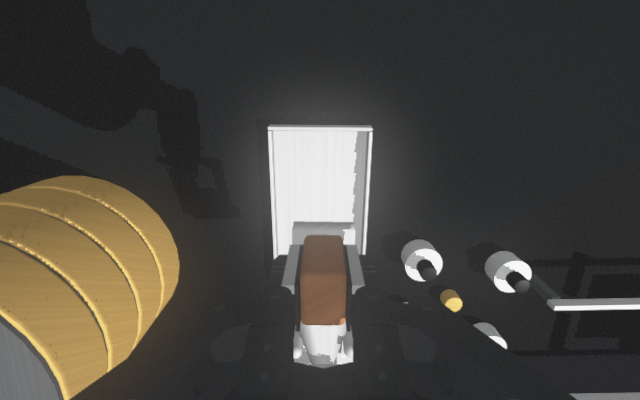

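View pics/sz10.png

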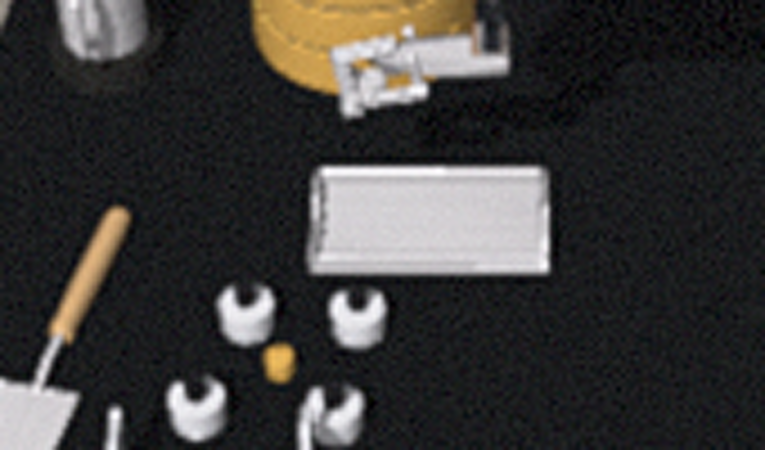

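```bash
python3 - <<'E'
from h import *
c=capture('wrist')
a=ray(c,268.5,126.5,.018);b=ray(c,372.5,126.5,.018);l=ray(c,275,258,.018);r=ray(c,364,257,.018)
print(a,b,l,r,np.linalg.norm(a-b))
for d in(l-a,r-b): print(np.degrees(np.arctan2(d[1],d[0])))
e=b-a;print('yaw',np.degrees(np.arctan2(e[1],e[0]))-90)
h=np.radians(6);print('centre',(a+b)/2+.095*np.array([np.cos(h),np.sin(h),0]))
for z in(0.05,.1,.15):print('drum edge',ray(c,179,265,z))
t=capture('top');print([ray(t,*q,.018) for q in[(427.5,161),(439,229.5)]])
E
```

```text
[ 0.44314333 -0.42195607  0.018     ] [ 0.43062472 -0.32018977  0.018     ] [ 0.58898385 -0.40471949  0.018     ] [ 0.57547992 -0.30460723  0.018     ] 0.10253338574634012
6.740398171092279
6.13987961169059
yaw 7.0129161307317815
centre [ 0.53136361 -0.36114272  0.018     ]
drum edge [ 0.59010185 -0.49905252  0.05      ]
drum edge [ 0.55694258 -0.47729274  0.1       ]
drum edge [ 0.5237833  -0.45553296  0.15      ]
[array([ 0.61424663, -0.30576805,  0.018     ]), array([ 0.43156292, -0.3084054 ,  0.018     ])]
```

```bash
python3 -m pendant '[{"dx":0.03,"dy":0,"dz":0.003,"rx":0,"ry":0,"rz":0,"fingers":1},{"dx":0.03,"dy":0,"dz":0,"rx":0,"ry":0,"rz":0,"fingers":1},{"dx":0.03,"dy":0,"dz":0,"rx":0,"ry":0,"rz":0,"fingers":1},{"dx":0.02,"dy":0,"dz":0,"rx":0,"ry":0,"rz":0,"fingers":1},{"dx":0.012,"dy":0,"dz":0,"rx":0,"ry":0,"rz":0,"fingers":1},{"dx":0.005,"dy":0,"dz":0,"rx":0,"ry":0,"rz":0,"fingers":1},{"dx":0,"dy":0,"dz":0,"rx":0,"ry":0,"rz":0,"fingers":1},{"dx":0,"dy":0,"dz":0,"rx":0,"ry":0,"rz":0,"fingers":1}]'
python3 - <<'E'
from h import *
c=capture('side')
a=c['image'][90:190,230:400];cv2.imwrite('pics/sz11.png',cv2.resize(a,None,fx=4.5,fy=4.5,interpolation=cv2.INTER_CUBIC)[:,:,::-1])
E
```

```text
t: 16.55
position: [0.4869, -0.3644, 0.0925]
ee_rot: [[0.002, -0.122, 0.993], [-0.001, 0.993, 0.122], [-1.0, -0.001, 0.002]]
ft_force: [-0.5, -0.4, -2.1]
gripper_width: 0.0193
```

View pics/sz11.png

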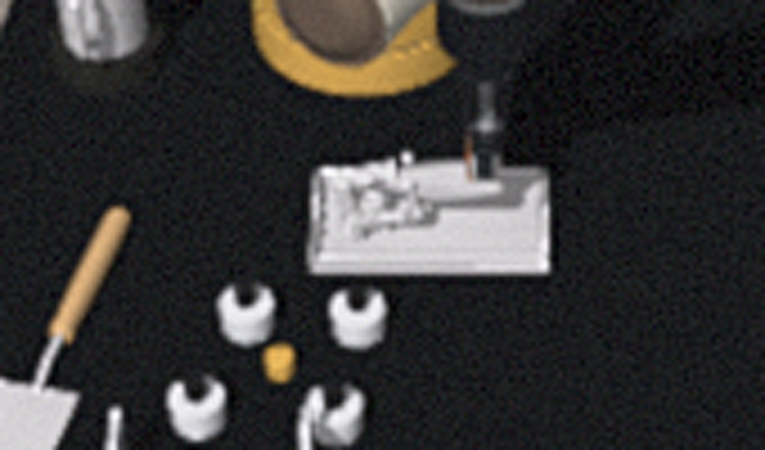

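```bash
python3 -m pendant '[{"dx":0.004,"dy":0,"dz":0,"rx":0,"ry":0,"rz":0,"fingers":1},{"dx":0.004,"dy":0,"dz":0,"rx":0,"ry":0,"rz":0,"fingers":1},{"dx":0.004,"dy":0,"dz":0,"rx":0,"ry":0,"rz":0,"fingers":1},{"dx":0,"dy":0,"dz":0,"rx":0,"ry":0,"rz":0,"fingers":1}]'
python3 -m pendant '[{"dx":0.003,"dy":0,"dz":0,"rx":0,"ry":0,"rz":0,"fingers":1},{"dx":0.003,"dy":0,"dz":0,"rx":0,"ry":0,"rz":0,"fingers":1},{"dx":0,"dy":0,"dz":0,"rx":0,"ry":0,"rz":0,"fingers":1}]'
python3 -m pendant '[{"dx":0.003,"dy":0,"dz":0,"rx":0,"ry":0,"rz":0,"fingers":1},{"dx":0.002,"dy":0,"dz":0,"rx":0,"ry":0,"rz":0,"fingers":1},{"dx":0,"dy":0,"dz":0,"rx":0,"ry":0,"rz":0,"fingers":1}]'
```

```text
t: 17.0
position: [0.4857, -0.3641, 0.0786]
ee_rot: [[-0.001, -0.121, 0.993], [0.0, 0.993, 0.121], [-1.0, 0.001, -0.001]]
ft_force: [1.0, -0.8, -1.8]
gripper_width: 0.0193
t: 17.3
position: [0.4859, -0.3641, 0.0728]
ee_rot: [[-0.001, -0.121, 0.993], [0.0, 0.993, 0.121], [-1.0, 0.0, -0.0]]
ft_force: [0.2, 0.3, -1.5]
gripper_width: 0.0193
t: 17.6
position: [0.4859, -0.3641, 0.0679]
ee_rot: [[-0.0, -0.121, 0.993], [0.0, 0.993, 0.121], [-1.0, 0.0, -0.0]]
ft_force: [-0.2, 0.2, -1.3]
gripper_width: 0.0192
```

```bash
python3 -m pendant '[{"dx":0.003,"dy":0,"dz":0,"rx":0,"ry":0,"rz":0,"fingers":1},{"dx":0.002,"dy":0,"dz":0,"rx":0,"ry":0,"rz":0,"fingers":1},{"dx":0,"dy":0,"dz":0,"rx":0,"ry":0,"rz":0,"fingers":1}]'
python3 - <<'E'
from h import *
c=capture('side')
a=c['image'][90:190,230:400];cv2.imwrite('pics/sz12.png',cv2.resize(a,None,fx=4.5,fy=4.5,interpolation=cv2.INTER_CUBIC)[:,:,::-1])
E
```

```text
t: 17.9
position: [0.4861, -0.3643, 0.0634]
ee_rot: [[0.0, -0.121, 0.993], [-0.0, 0.993, 0.121], [-1.0, -0.0, 0.0]]
ft_force: [-0.8, -0.3, 0.1]
gripper_width: 0.0194
```

View pics/sz12.png

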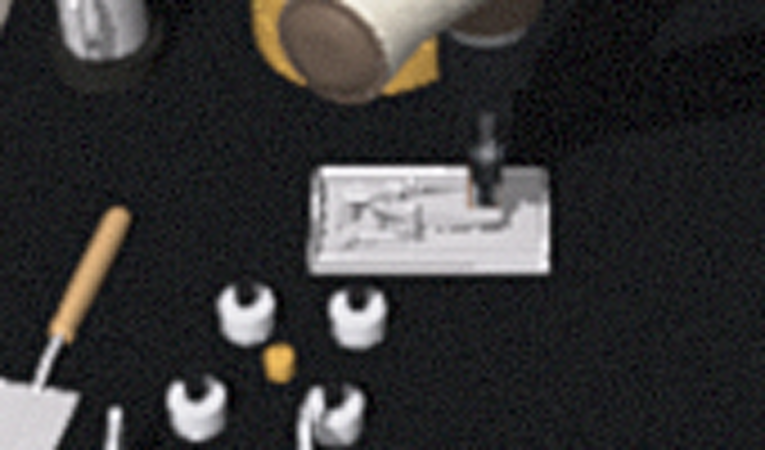

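```bash
python3 -m pendant '[{"dx":0,"dy":0,"dz":0,"rx":0,"ry":0,"rz":0,"fingers":-1},{"dx":0,"dy":0,"dz":0,"rx":0,"ry":0,"rz":0,"fingers":-1},{"dx":0,"dy":0,"dz":0,"rx":0,"ry":0,"rz":0,"fingers":-1},{"dx":0,"dy":0,"dz":0,"rx":0,"ry":0,"rz":0,"fingers":-1},{"dx":0,"dy":0,"dz":0,"rx":0,"ry":0,"rz":0,"fingers":-1},{"dx":-0.03,"dy":0,"dz":0,"rx":0,"ry":0,"rz":0,"fingers":-1},{"dx":-0.04,"dy":0,"dz":0,"rx":0,"ry":0,"rz":0,"fingers":-1},{"dx":-0.04,"dy":0,"dz":0,"rx":0,"ry":0,"rz":0,"fingers":-1},{"dx":-0.04,"dy":0,"dz":0,"rx":0,"ry":0,"rz":0,"fingers":-1},{"dx":-0.03,"dy":0,"dz":0.02,"rx":0,"ry":0,"rz":0,"fingers":-1},{"dx":0,"dy":0,"dz":0,"rx":0,"ry":0,"rz":0,"fingers":-1},{"dx":0,"dy":0,"dz":0,"rx":0,"ry":0,"rz":0,"fingers":-1}]'
python3 - <<'E'
from h import *
c=snap('wrist','w13.png')
E
```

```text
t: 19.15
position: [0.5061, -0.3614, 0.2436]
ee_rot: [[0.001, -0.122, 0.993], [0.0, 0.993, 0.122], [-1.0, 0.0, 0.001]]
ft_force: [-0.4, -0.5, -0.9]
gripper_width: 0.0851
```

View pics/w13.png

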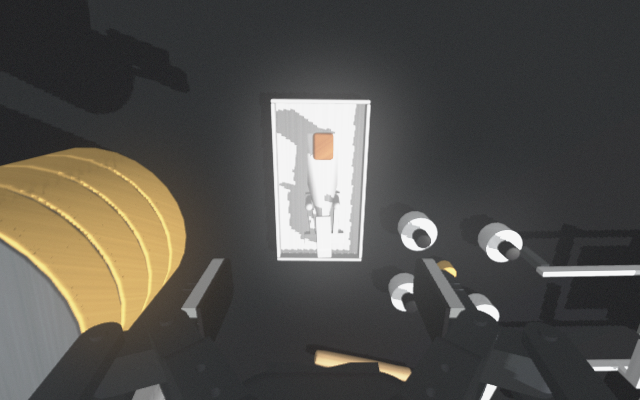

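The wedge and clip both lie inside the tray, with the clip's post end at (323,258). Next is the lid.

```bash
python3 -m pendant '[{"dx":0,"dy":0.045,"dz":0.0145,"rx":0,"ry":0,"rz":0,"fingers":-1},{"dx":0,"dy":0.045,"dz":0.0145,"rx":0,"ry":0,"rz":0,"fingers":-1},{"dx":0,"dy":0.045,"dz":0.0145,"rx":0,"ry":0,"rz":0,"fingers":-1},{"dx":0,"dy":0.045,"dz":0.0145,"rx":0,"ry":0,"rz":0,"fingers":-1},{"dx":0,"dy":0.045,"dz":0.0145,"rx":0,"ry":0,"rz":0,"fingers":-1},{"dx":0,"dy":0.045,"dz":0.0145,"rx":0,"ry":0,"rz":0,"fingers":-1},{"dx":0,"dy":0.045,"dz":0.0145,"rx":0,"ry":0,"rz":0,"fingers":-1},{"dx":0,"dy":0.045,"dz":0.0145,"rx":0,"ry":0,"rz":0,"fingers":-1},{"dx":0,"dy":0.045,"dz":0.0145,"rx":0,"ry":0,"rz":0,"fingers":-1},{"dx":0,"dy":0.045,"dz":0.0145,"rx":0,"ry":0,"rz":0,"fingers":-1},{"dx":0,"dy":0.045,"dz":0.0145,"rx":0,"ry":0,"rz":0,"fingers":-1},{"dx":0,"dy":0.045,"dz":0.0145,"rx":0,"ry":0,"rz":0,"fingers":-1}]'
python3 -m pendant '[{"dx":0,"dy":0,"dz":0,"rx":-0.014,"ry":0,"rz":0,"fingers":-1},{"dx":0,"dy":0,"dz":0,"rx":0,"ry":0,"rz":0,"fingers":-1},{"dx":0,"dy":0,"dz":0,"rx":0,"ry":0,"rz":0,"fingers":-1}]'
python3 - <<'E'
from h import *
c=snap('wrist','w14.png');goto([.614,.204,.092],7.8)
E
```

```text
t: 20.4
position: [0.6121, 0.1967, 0.2413]
ee_rot: [[-0.003, -0.121, 0.993], [-0.002, 0.993, 0.121], [-1.0, -0.001, -0.004]]
ft_force: [0.5, -0.4, 0.7]
gripper_width: 0.0856
t: 20.7
position: [0.6123, 0.1944, 0.242]
ee_rot: [[-0.003, -0.134, 0.991], [-0.001, 0.991, 0.134], [-1.0, -0.001, -0.003]]
ft_force: [-0.6, -0.1, -0.0]
gripper_width: 0.0856
pos [0.6125 0.194  0.2425] H 7.7 shift [0.1505 0.0098 0.0031]
turn [-0.0018 -0.0018  0.0008] shift after turn [0.1505 0.0097 0.0028]
```

View pics/w14.png

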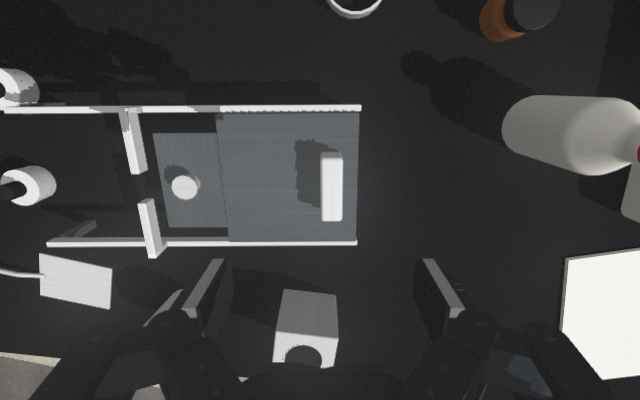

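```bash
python3 - <<'E'
from h import *
c=capture('wrist')
print('handle',[ray(c,u,v,.092) for u,v in[(323,153),(342,153),(341.5,219),(322,221),(332,187)]])
a=ray(c,360.5,108,.057);b=ray(c,356.5,243,.057);e=ray(c,47,243,.057);y=(b-e)/np.linalg.norm(b-e);print(a,b,e,np.linalg.norm(b-e),np.degrees(np.arctan2(y[1],y[0]))-90)
print('origin',(a+b)/2-.068*y)
s=capture('side')
cv2.imwrite('pics/s14.png',cv2.resize(s['image'][170:300,180:360][:,:,::-1],None,fx=4,fy=4))
hc=ray(s,271.5,255,.092);print(hc)
print('bottle',ray(c,600,135,.1),'cube near',ray(c,300,295,.07))
E
```

```text
handle [array([0.58218221, 0.19031773, 0.092     ]), array([0.58000996, 0.20643303, 0.092     ]), array([0.64057443, 0.21535307, 0.092     ]), array([0.64493803, 0.19787764, 0.092     ]), array([0.61130209, 0.20230976, 0.092     ])]
[0.54276353 0.22002624 0.057     ] [0.68027188 0.23966062 0.057     ] [ 0.72417948 -0.08682349  0.057     ] 0.32942336582214854 7.659531763400949
origin [0.62058117 0.16245015 0.057     ]
[0.6099039  0.21193168 0.092     ]
bottle [0.53571293 0.41211335 0.1       ] cube near [0.74384244 0.18707866 0.07      ]
```

```bash
python3 -m pendant '[{"dx":0.04,"dy":0.008,"dz":0.001,"rx":0,"ry":0,"rz":0,"fingers":-1},{"dx":0.04,"dy":0,"dz":0,"rx":0,"ry":0,"rz":0,"fingers":-1},{"dx":0.04,"dy":0,"dz":0,"rx":0,"ry":0,"rz":0,"fingers":-1},{"dx":0.028,"dy":0,"dz":0,"rx":0,"ry":0,"rz":0,"fingers":-1},{"dx":0,"dy":0,"dz":0,"rx":0,"ry":0,"rz":0,"fingers":1},{"dx":0,"dy":0,"dz":0,"rx":0,"ry":0,"rz":0,"fingers":1},{"dx":0,"dy":0,"dz":0,"rx":0,"ry":0,"rz":0,"fingers":1},{"dx":0,"dy":0,"dz":0,"rx":0,"ry":0,"rz":0,"fingers":1},{"dx":0,"dy":0,"dz":0,"rx":0,"ry":0,"rz":0,"fingers":1},{"dx":0,"dy":0,"dz":0,"rx":0,"ry":0,"rz":0,"fingers":1}]'
```

```text
t: 21.85
position: [0.6141, 0.2022, 0.098]
ee_rot: [[0.003, -0.137, 0.991], [-0.001, 0.991, 0.137], [-1.0, -0.001, 0.003]]
ft_force: [0.9, -5.8, 4.8]
gripper_width: 0.0183
```

```bash
python3 -m pendant '[{"dx":0,"dy":-0.006,"dz":0,"rx":0,"ry":0,"rz":0,"fingers":1},{"dx":0,"dy":-0.012,"dz":0,"rx":0,"ry":0,"rz":0,"fingers":1},{"dx":0,"dy":-0.013,"dz":0,"rx":0,"ry":0,"rz":0,"fingers":1},{"dx":0,"dy":-0.013,"dz":0,"rx":0,"ry":0,"rz":0,"fingers":1},{"dx":0,"dy":-0.013,"dz":0,"rx":0,"ry":0,"rz":0,"fingers":1},{"dx":0,"dy":-0.013,"dz":0,"rx":0,"ry":0,"rz":0,"fingers":1},{"dx":0,"dy":-0.013,"dz":0,"rx":0,"ry":0,"rz":0,"fingers":1},{"dx":0,"dy":-0.013,"dz":0,"rx":0,"ry":0,"rz":0,"fingers":1},{"dx":0,"dy":-0.013,"dz":0,"rx":0,"ry":0,"rz":0,"fingers":1},{"dx":0,"dy":-0.01,"dz":0,"rx":0,"ry":0,"rz":0,"fingers":1},{"dx":0,"dy":-0.006,"dz":0,"rx":0,"ry":0,"rz":0,"fingers":1},{"dx":0,"dy":0,"dz":0,"rx":0,"ry":0,"rz":0,"fingers":1}]'
python3 - <<'E'
from h import *
s=get_state();print(s['position'],s['ft_force'],np.linalg.norm(s['position'][:2]-[.6141,.2022]))
E
```

```text
t: 23.05
position: [0.6317, 0.0791, 0.098]
ee_rot: [[0.005, -0.136, 0.991], [0.001, 0.991, 0.136], [-1.0, -0.0, 0.005]]
ft_force: [2.1, -2.4, 4.9]
gripper_width: 0.0183
[0.63165698 0.07907931 0.09799752] [ 2.06005992 -2.38290838  4.87694579] 0.12436619799694743
```

```bash
python3 -m pendant '[{"dx":0,"dy":-0.001,"dz":0,"rx":0,"ry":0,"rz":0,"fingers":1},{"dx":0,"dy":0,"dz":0,"rx":0,"ry":0,"rz":0,"fingers":1},{"dx":0,"dy":0,"dz":0,"rx":0,"ry":0,"rz":0,"fingers":0.1},{"dx":0,"dy":0,"dz":0,"rx":0,"ry":0,"rz":0,"fingers":0.1},{"dx":0,"dy":0,"dz":0,"rx":0,"ry":0,"rz":0,"fingers":0.1},{"dx":-0.04,"dy":0,"dz":0,"rx":0,"ry":0,"rz":0,"fingers":0.1},{"dx":-0.04,"dy":0,"dz":0,"rx":0,"ry":0,"rz":0,"fingers":0.1},{"dx":-0.04,"dy":0,"dz":0,"rx":0,"ry":0,"rz":0,"fingers":0.1},{"dx":-0.03,"dy":0,"dz":0,"rx":0,"ry":0,"rz":0,"fingers":0.1},{"dx":0,"dy":0,"dz":0,"rx":0,"ry":0,"rz":0,"fingers":0.1},{"dx":0,"dy":0,"dz":0,"rx":0,"ry":0,"rz":0,"fingers":0.1}]'
python3 - <<'E'
from h import *
c=snap('wrist','w15.png');print(get_state()['position'])
E
```

```text
t: 24.15
position: [0.6297, 0.0787, 0.2456]
ee_rot: [[0.001, -0.135, 0.991], [0.001, 0.991, 0.135], [-1.0, 0.001, 0.001]]
ft_force: [0.8, -0.3, -0.6]
gripper_width: 0.0387
[0.62921681 0.07858286 0.24424867]
```

View pics/w15.png

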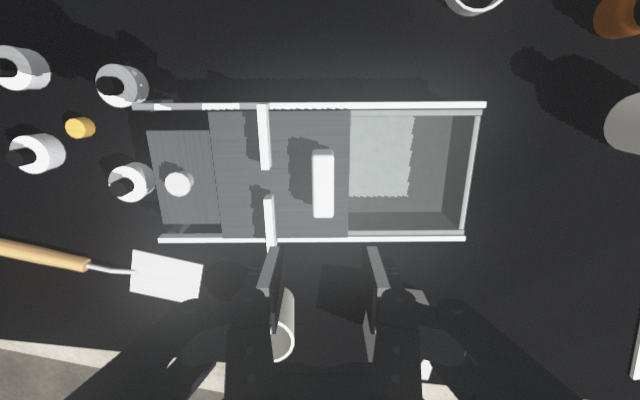

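```bash
cat >> h.py <<'E'
O=np.array([.6205,.163,0]);YAW=7.7
def box(p):
    h=np.radians(YAW);x=np.array([np.cos(h),np.sin(h),0]);y=np.array([-np.sin(h),np.cos(h),0]);d=np.asarray(p,float)-O
    return np.array([d@x,d@y,p[2]])
def unbox(b):
    h=np.radians(YAW);x=np.array([np.cos(h),np.sin(h),0]);y=np.array([-np.sin(h),np.cos(h),0])
    return O+b[0]*x+b[1]*y+np.array([0,0,b[2]])
E
python3 - <<'E'
from h import *
c=capture('wrist')
print('handle',box(ray(c,323.5,183.5,.092)),'lid edge',box(ray(c,349,170,.062)), 'tongue end',box(ray(c,147,131,.062)),box(ray(c,163,224,.062)))
print('rail ends',[box(ray(c,u,v,.057)) for u,v in[(133,106),(158,241),(486,104),(466,239)]])
for n,u,v in[('A',128,186),('C',112,88),('D',8,68),('B',17,158)]: p=ray(c,u,v,.044);print(n,p,box(p))
E
```

```text
handle [-0.00550441 -0.08388289  0.092     ] lid edge [-0.01025712 -0.0589338   0.062     ] tongue end [-0.04765136 -0.24875071  0.062     ] [ 0.04703576 -0.24905872  0.062     ]
rail ends [array([-0.06988841, -0.26036814,  0.057     ]), array([ 0.06902809, -0.26029346,  0.057     ]), array([-0.07193797,  0.06676474,  0.057     ]), array([0.06669344, 0.06850664, 0.057     ])]
A [ 0.67068275 -0.12133808  0.044     ] [ 0.01163289 -0.28849806  0.044     ]
C [ 0.57376475 -0.13046916  0.044     ] [-0.08563466 -0.28456113  0.044     ]
D [ 0.56882636 -0.22490586  0.044     ] [-0.10318174 -0.37748464  0.044     ]
B [ 0.65552938 -0.23124277  0.044     ] [-0.01810955 -0.39538142  0.044     ]
```

```bash
python3 -m pendant '[{"dx":0,"dy":-0.0435,"dz":-0.0075,"rx":0,"ry":0,"rz":0,"fingers":-0.1},{"dx":0,"dy":-0.0435,"dz":-0.0075,"rx":0,"ry":0,"rz":0,"fingers":-0.1},{"dx":0,"dy":-0.0435,"dz":-0.0075,"rx":0,"ry":0,"rz":0,"fingers":-0.1},{"dx":0,"dy":-0.0435,"dz":-0.0075,"rx":0,"ry":0,"rz":0,"fingers":-0.1},{"dx":0,"dy":-0.0435,"dz":-0.0075,"rx":0,"ry":0,"rz":0,"fingers":-0.1},{"dx":0,"dy":-0.0435,"dz":-0.0075,"rx":0,"ry":0,"rz":0,"fingers":-0.1},{"dx":0,"dy":0,"dz":0,"rx":-0.143,"ry":0,"rz":0,"fingers":-0.1},{"dx":0,"dy":0,"dz":0,"rx":-0.143,"ry":0,"rz":0,"fingers":-0.1},{"dx":0,"dy":0,"dz":0,"rx":-0.143,"ry":0,"rz":0,"fingers":-0.1},{"dx":0,"dy":0,"dz":0,"rx":-0.143,"ry":0,"rz":0,"fingers":-0.1},{"dx":0,"dy":0,"dz":0,"rx":-0.143,"ry":0,"rz":0,"fingers":-0.1},{"dx":0,"dy":0,"dz":0,"rx":-0.143,"ry":0,"rz":0,"fingers":-0.1}]'
python3 -m pendant '[{"dx":0,"dy":0,"dz":0,"rx":-0.143,"ry":0,"rz":0,"fingers":-0.1},{"dx":0,"dy":0,"dz":0,"rx":-0.143,"ry":0,"rz":0,"fingers":-0.1},{"dx":0,"dy":0,"dz":0,"rx":-0.143,"ry":0,"rz":0,"fingers":-0.1},{"dx":0,"dy":0,"dz":0,"rx":-0.143,"ry":0,"rz":0,"fingers":-0.1},{"dx":0,"dy":0,"dz":0,"rx":-0.141,"ry":0,"rz":0,"fingers":-0.1},{"dx":0,"dy":0,"dz":0,"rx":0,"ry":0,"rz":0,"fingers":-0.1},{"dx":0,"dy":0,"dz":0,"rx":0,"ry":0,"rz":0,"fingers":-0.1}]'
python3 - <<'E'
from h import *
c=snap('wrist','w16.png');goto([.62,-.19,.25],97.7)
E
```

```text
t: 25.45
position: [0.62, -0.186, 0.243]
ee_rot: [[-0.004, -0.841, 0.541], [0.0, 0.541, 0.841], [-1.0, 0.004, -0.002]]
ft_force: [-0.2, -0.3, 0.2]
gripper_width: 0.0469
t: 26.15
position: [0.6203, -0.186, 0.2439]
ee_rot: [[-0.003, -0.991, -0.133], [0.0, -0.133, 0.991], [-1.0, 0.002, 0.001]]
ft_force: [0.2, 1.1, 0.4]
gripper_width: 0.047
pos [ 0.6204 -0.186   0.2442] H 97.65 shift [-0.0058  0.001  -0.0039]
turn [-0.0009  0.0004 -0.0019] shift after turn [-0.0058  0.001  -0.0039]
```

View pics/w16.png

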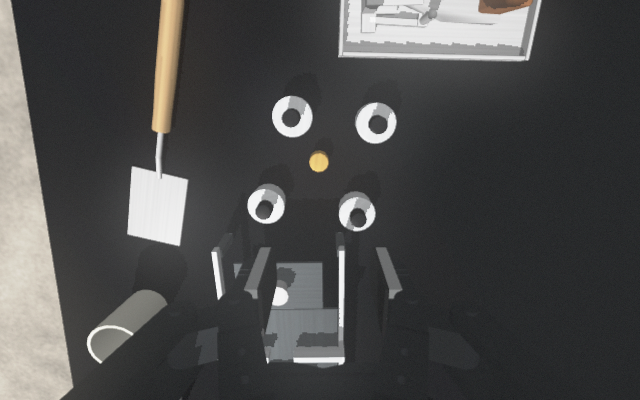

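```bash
cat >> h.py <<'E'
def tins(c,verbose=1):
    g=cv2.cvtColor(c['image'],cv2.COLOR_RGB2GRAY);hs=cv2.cvtColor(c['image'],cv2.COLOR_RGB2HSV)
    m=((g>110)&(hs[...,1]<60)).astype(np.uint8)
    cs,_=cv2.findContours(m,cv2.RETR_EXTERNAL,cv2.CHAIN_APPROX_NONE);out=[]
    for k in cs:
        a=cv2.contourArea(k)
        if 500<a<6000:
            h=cv2.convexHull(k);(x,y),r=cv2.minEnclosingCircle(h)
            if cv2.contourArea(h)>0.75*np.pi*r*r:
                p=ray(c,x,y,.02)
                # knob: dark pixels inside the hull
                mm=np.zeros_like(m);cv2.fillConvexPoly(mm,h,1)
                d=(mm>0)&(g<70);ys,xs=np.nonzero(d)
                q=ray(c,xs.mean(),ys.mean(),.038) if len(xs) else None
                out.append((p,q));print('px',round(x),round(y),round(r,1),'body',np.round(p,4),'knob',None if q is None else np.round(q,4),'box',np.round(box(p),3))
    return out
E
python3 - <<'E'
from h import *
c=capture('wrist');tins(c)
E
```

```text
px 356 211 19.9 body [ 0.5739 -0.1383  0.02  ] knob [ 0.5734 -0.1395  0.038 ] box [-0.087 -0.292  0.02 ]
px 267 203 20.2 body [ 0.6776 -0.1341  0.02  ] knob [ 0.675  -0.1391  0.038 ] box [ 0.017 -0.302  0.02 ]
px 376 123 21.1 body [ 0.5704 -0.2403  0.02  ] knob [ 0.5703 -0.2411  0.038 ] box [-0.104 -0.393  0.02 ]
px 292 116 21.3 body [ 0.6592 -0.2348  0.02  ] knob [ 0.6569 -0.2374  0.038 ] box [-0.015 -0.399  0.02 ]
```

```bash
python3 -m pendant '[{"dx":0.01,"dy":-0.031,"dz":0.0205,"rx":0,"ry":0,"rz":0,"fingers":-0.1},{"dx":0.04,"dy":-0.031,"dz":0.0205,"rx":0,"ry":0,"rz":0,"fingers":-0.1},{"dx":0.045,"dy":0,"dz":0,"rx":0,"ry":0,"rz":0,"fingers":-0.1},{"dx":0.045,"dy":0,"dz":0,"rx":0,"ry":0,"rz":0,"fingers":-0.1},{"dx":0.035,"dy":0,"dz":0,"rx":0,"ry":0,"rz":0,"fingers":-0.1},{"dx":0.015,"dy":0,"dz":0,"rx":0,"ry":0,"rz":0,"fingers":-0.1},{"dx":0,"dy":0,"dz":0,"rx":0,"ry":0,"rz":0,"fingers":-0.1}]'
python3 - <<'E'
from h import *
c=snap('wrist','w17.png');goto([.6765,-.1365,.055],97.7)
E
```

```text
t: 26.95
position: [0.6729, -0.1391, 0.0561]
ee_rot: [[-0.005, -0.991, -0.135], [-0.0, -0.135, 0.991], [-1.0, 0.005, 0.001]]
ft_force: [-0.9, -0.7, 0.4]
gripper_width: 0.0471
pos [ 0.6745 -0.1393  0.0587] H 97.78 shift [ 0.0037 -0.0024  0.0025]
turn [ 0.0015 -0.0005 -0.0005] shift after turn [ 0.0037 -0.0023  0.0025]
```

View pics/w17.png

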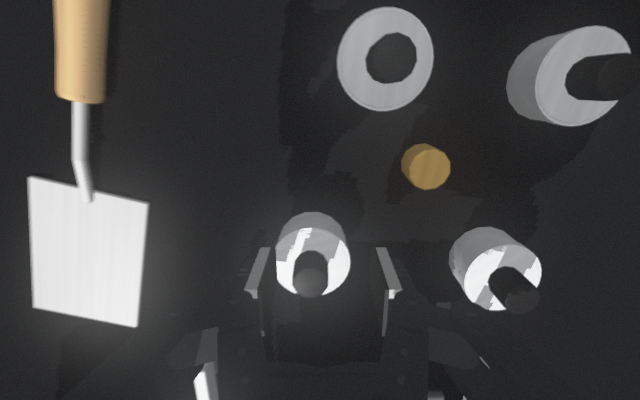

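```bash
python3 - <<'E'
from h import *
c=capture('wrist');s=get_state();R=s['ee_rot'];p=s['position'];k=ray(c,310,281,.044);print(k,R.T@(k-p),p)
k=ray(c,312,250,.026);print(k,R.T@(k-p))
E
```

```text
[ 0.67944085 -0.13224798  0.044     ] [ 0.01636517 -0.00479939  0.00653077] [ 0.67552624 -0.13935777  0.06035942]
[ 0.6799305  -0.13944363  0.026     ] [ 0.0343716  -0.00426041 -0.00064523]
```

```bash
python3 -m pendant '[{"dx":0,"dy":-0.003,"dz":0.003,"rx":0,"ry":0,"rz":0,"fingers":-0.1},{"dx":0,"dy":0,"dz":0,"rx":0,"ry":0,"rz":0,"fingers":-0.1},{"dx":0,"dy":0,"dz":0,"rx":0,"ry":0,"rz":0,"fingers":-0.1}]'
```

```text
t: 27.35
position: [0.6776, -0.1355, 0.0603]
ee_rot: [[0.003, -0.991, -0.136], [0.0, -0.136, 0.991], [-1.0, -0.003, -0.0]]
ft_force: [-0.3, 0.4, -0.3]
gripper_width: 0.0469
```

```bash
python3 -m pendant '[{"dx":0.005,"dy":-0.001,"dz":0.0,"rx":0,"ry":0,"rz":0,"fingers":-0.1},{"dx":0,"dy":0,"dz":0,"rx":0,"ry":0,"rz":0,"fingers":-0.1},{"dx":0,"dy":0,"dz":0,"rx":0,"ry":0,"rz":0,"fingers":1},{"dx":0,"dy":0,"dz":0,"rx":0,"ry":0,"rz":0,"fingers":1},{"dx":0,"dy":0,"dz":0,"rx":0,"ry":0,"rz":0,"fingers":1},{"dx":0,"dy":0,"dz":0,"rx":0,"ry":0,"rz":0,"fingers":1}]'
```

```text
t: 27.95
position: [0.6779, -0.1356, 0.0538]
ee_rot: [[0.0, -0.991, -0.136], [-0.0, -0.136, 0.991], [-1.0, -0.0, -0.0]]
ft_force: [0.2, 0.3, -0.7]
gripper_width: 0.0154
```

```bash
python3 - <<'E'
from h import *
c=snap('wrist','w18.png');goto(unbox([.027,.026,.20]),97.7)
E
```

```text
pos [ 0.6779 -0.1356  0.0537] H 97.79 shift [-0.1463 -0.0107  0.3296]
turn [ 0.0016 -0.0001  0.0003] shift after turn [-0.1463 -0.0101  0.3296]
```

View pics/w18.png

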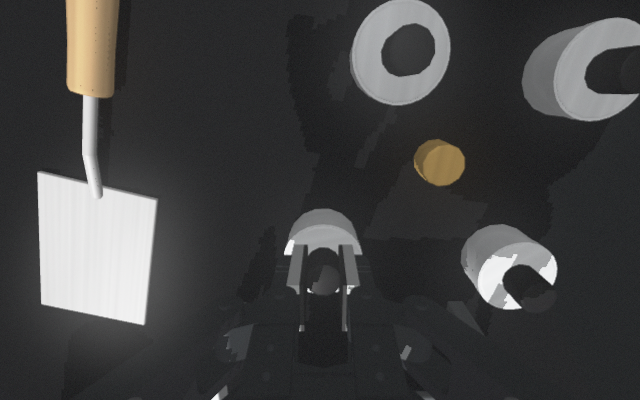

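```bash
python3 -m pendant '[{"dx":-0.02,"dy":0,"dz":0,"rx":0,"ry":0,"rz":0,"fingers":1},{"dx":-0.03,"dy":0,"dz":0,"rx":0,"ry":0,"rz":0,"fingers":1},{"dx":-0.03,"dy":0,"dz":0,"rx":0,"ry":0,"rz":0,"fingers":1},{"dx":-0.03,"dy":0,"dz":0,"rx":0,"ry":0,"rz":0,"fingers":1},{"dx":-0.03,"dy":0,"dz":0,"rx":0,"ry":0,"rz":0,"fingers":1},{"dx":0,"dy":-0.001,"dz":0.02,"rx":0,"ry":0,"rz":0,"fingers":1},{"dx":0,"dy":-0.002,"dz":0.035,"rx":0,"ry":0,"rz":0,"fingers":1},{"dx":0,"dy":-0.002,"dz":0.04,"rx":0,"ry":0,"rz":0,"fingers":1},{"dx":0,"dy":-0.002,"dz":0.04,"rx":0,"ry":0,"rz":0,"fingers":1},{"dx":0,"dy":-0.002,"dz":0.04,"rx":0,"ry":0,"rz":0,"fingers":1},{"dx":0,"dy":-0.001,"dz":0.04,"rx":0,"ry":0,"rz":0,"fingers":1},{"dx":0,"dy":0,"dz":0.04,"rx":0,"ry":0,"rz":0,"fingers":1}]'
python3 -m pendant '[{"dx":0,"dy":0,"dz":0.035,"rx":0,"ry":0,"rz":0,"fingers":1},{"dx":0,"dy":0,"dz":0.025,"rx":0,"ry":0,"rz":0,"fingers":1},{"dx":0,"dy":0,"dz":0.012,"rx":0,"ry":0,"rz":0,"fingers":1},{"dx":0,"dy":0,"dz":0,"rx":0,"ry":0,"rz":0,"fingers":1},{"dx":0,"dy":0,"dz":0,"rx":0,"ry":0,"rz":0,"fingers":1}]'
python3 - <<'E'
from h import *
c=snap('wrist','w19.png');goto(unbox([.027,.026,.060]),97.7)
E
```

```text
t: 29.2
position: [0.652, 0.1203, 0.1927]
ee_rot: [[-0.002, -0.991, -0.136], [-0.0, -0.136, 0.991], [-1.0, 0.002, -0.0]]
ft_force: [1.0, 0.3, -0.3]
gripper_width: 0.0153
t: 29.7
position: [0.6431, 0.1891, 0.1932]
ee_rot: [[-0.001, -0.991, -0.135], [-0.001, -0.135, 0.991], [-1.0, 0.001, -0.0]]
ft_force: [0.2, -0.3, -1.0]
gripper_width: 0.0155
pos [0.6433 0.1886 0.1934] H 97.73 shift [ 0.1334 -0.0011  0.0037]
turn [ 0.0005 -0.0004 -0.0008] shift after turn [ 0.1334 -0.001   0.0037]
```

View pics/w19.png

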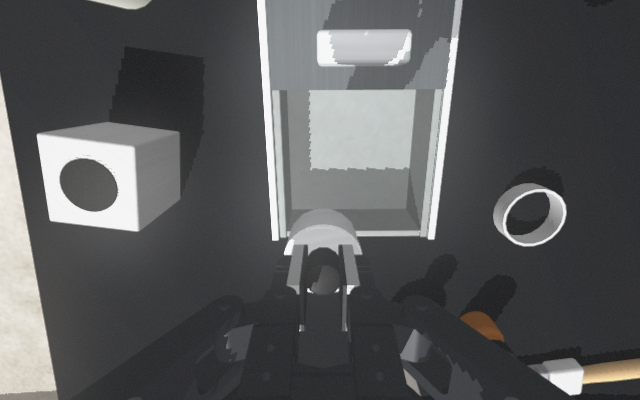

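```bash
python3 -m pendant '[{"dx":0.03,"dy":0,"dz":0.003,"rx":0,"ry":0,"rz":0,"fingers":1},{"dx":0.03,"dy":0,"dz":0,"rx":0,"ry":0,"rz":0,"fingers":1},{"dx":0.03,"dy":0,"dz":0,"rx":0,"ry":0,"rz":0,"fingers":1},{"dx":0.02,"dy":0,"dz":0,"rx":0,"ry":0,"rz":0,"fingers":1},{"dx":0.012,"dy":0,"dz":0,"rx":0,"ry":0,"rz":0,"fingers":1},{"dx":0.008,"dy":0,"dz":0,"rx":0,"ry":0,"rz":0,"fingers":1},{"dx":0,"dy":0,"dz":0,"rx":0,"ry":0,"rz":0,"fingers":1},{"dx":0,"dy":0,"dz":0,"rx":0,"ry":0,"rz":0,"fingers":1}]'
python3 -m pendant '[{"dx":0.003,"dy":0,"dz":0,"rx":0,"ry":0,"rz":0,"fingers":1},{"dx":0,"dy":0,"dz":0,"rx":0,"ry":0,"rz":0,"fingers":1}]'
```

```text
t: 30.55
position: [0.6437, 0.1927, 0.0648]
ee_rot: [[0.002, -0.991, -0.135], [0.001, -0.135, 0.991], [-1.0, -0.002, 0.0]]
ft_force: [0.6, -0.3, -0.8]
gripper_width: 0.0154
t: 30.75
position: [0.6431, 0.1929, 0.0613]
ee_rot: [[0.001, -0.991, -0.136], [0.001, -0.136, 0.991], [-1.0, -0.001, 0.0]]
ft_force: [-0.0, 0.7, 0.2]
gripper_width: 0.0154
```

```bash
python3 -m pendant '[{"dx":0.003,"dy":0,"dz":0,"rx":0,"ry":0,"rz":0,"fingers":1},{"dx":0,"dy":0,"dz":0,"rx":0,"ry":0,"rz":0,"fingers":1},{"dx":0,"dy":0,"dz":0,"rx":0,"ry":0,"rz":0,"fingers":0.3},{"dx":0,"dy":0,"dz":0,"rx":0,"ry":0,"rz":0,"fingers":0.3},{"dx":0,"dy":0,"dz":0,"rx":0,"ry":0,"rz":0,"fingers":0.3},{"dx":-0.03,"dy":0,"dz":0,"rx":0,"ry":0,"rz":0,"fingers":0.3},{"dx":-0.04,"dy":0,"dz":0,"rx":0,"ry":0,"rz":0,"fingers":0.3},{"dx":-0.04,"dy":0,"dz":0,"rx":0,"ry":0,"rz":0,"fingers":0.3},{"dx":-0.04,"dy":0,"dz":0,"rx":0,"ry":0,"rz":0,"fingers":0.3},{"dx":-0.03,"dy":0,"dz":-0.02,"rx":0,"ry":0,"rz":0,"fingers":0.3},{"dx":0,"dy":0,"dz":-0.04,"rx":0,"ry":0,"rz":0,"fingers":-0.1},{"dx":0,"dy":0,"dz":-0.03,"rx":0,"ry":0,"rz":0,"fingers":-0.1}]'
python3 - <<'E'
from h import *
c=snap('wrist','w20.png');goto([.62,-.186,.24],97.7)
E
```

```text
t: 31.95
position: [0.6555, 0.1026, 0.2396]
ee_rot: [[0.003, -0.991, -0.136], [0.001, -0.136, 0.991], [-1.0, -0.003, 0.001]]
ft_force: [0.6, -1.1, -0.4]
gripper_width: 0.0472
pos [0.6554 0.0985 0.2388] H 97.58 shift [-0.0011  0.0726 -0.2773]
turn [-0.002  -0.0007  0.0005] shift after turn [-0.0012  0.0732 -0.2772]
```

View pics/w20.png

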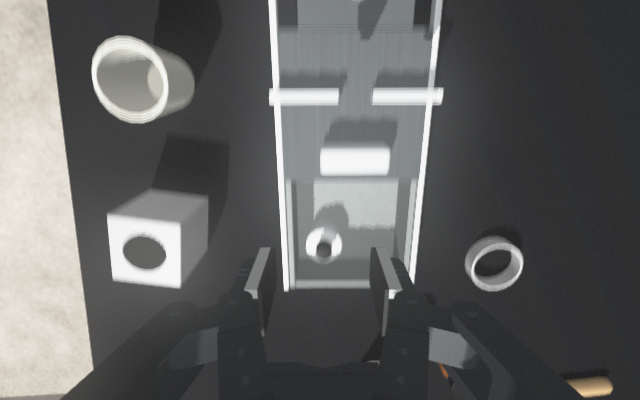

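Tin A stands upright in the far corner of the box at about (323,244). Back to the tins, with a fresh measurement before the next grasp.

```bash
python3 -m pendant '[{"dx":0,"dy":0.012,"dz":-0.046,"rx":0,"ry":0,"rz":0,"fingers":-0.1},{"dx":0,"dy":0.012,"dz":-0.046,"rx":0,"ry":0,"rz":0,"fingers":-0.1},{"dx":0,"dy":0.012,"dz":-0.046,"rx":0,"ry":0,"rz":0,"fingers":-0.1},{"dx":0,"dy":0.012,"dz":-0.046,"rx":0,"ry":0,"rz":0,"fingers":-0.1},{"dx":0,"dy":0.012,"dz":-0.046,"rx":0,"ry":0,"rz":0,"fingers":-0.1},{"dx":0,"dy":0.012,"dz":-0.04,"rx":0,"ry":0,"rz":0,"fingers":-0.1},{"dx":0,"dy":0,"dz":0,"rx":0,"ry":0,"rz":0,"fingers":-0.1},{"dx":0,"dy":0,"dz":0,"rx":0,"ry":0,"rz":0,"fingers":-0.1}]'
python3 - <<'E'
from h import *
c=snap('wrist','w21.png');r=tins(c)
for p,q in r: print(np.round((p+q)[:2]/2,4));goto(np.r_[(p+q)[:2]/2+[0.001,0.001],.054],97.7)
E
```

```text
t: 32.8
position: [0.6201, -0.1746, 0.2375]
ee_rot: [[-0.0, -0.991, -0.133], [0.0, -0.133, 0.991], [-1.0, 0.0, 0.0]]
ft_force: [-0.9, 0.5, 0.4]
gripper_width: 0.0468
px 359 204 20.3 body [ 0.5739 -0.1381  0.02  ] knob [ 0.5733 -0.1394  0.038 ] box [-0.087 -0.292  0.02 ]
px 379 112 21.8 body [ 0.5706 -0.2403  0.02  ] knob [ 0.5704 -0.2411  0.038 ] box [-0.104 -0.393  0.02 ]
px 292 105 22.0 body [ 0.6592 -0.235   0.02  ] knob [ 0.6549 -0.2377  0.038 ] box [-0.015 -0.4    0.02 ]
[ 0.5736 -0.1387]
pos [ 0.6204 -0.1736  0.2376] H 97.77 shift [0.1836 0.0405 0.0416]
turn [ 0.0012  0.0002 -0.0001] shift after turn [0.1836 0.0405 0.0416]
[ 0.5705 -0.2407]
pos [ 0.6204 -0.1736  0.2376] H 97.77 shift [ 0.1836  0.0574 -0.059 ]
turn [ 0.0012  0.0002 -0.0001] shift after turn [ 0.1836  0.0573 -0.059 ]
[ 0.657  -0.2363]
pos [ 0.6204 -0.1736  0.2376] H 97.77 shift [ 0.1835 -0.029  -0.0663]
turn [ 0.0012  0.0002 -0.0001] shift after turn [ 0.1836 -0.029  -0.0663]
```

View pics/w21.png

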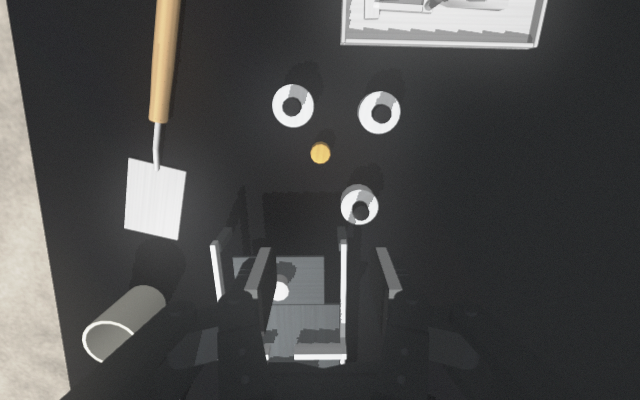

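```bash
python3 -m pendant '[{"dx":0,"dy":0.02,"dz":0.021,"rx":0,"ry":0,"rz":0,"fingers":-0.1},{"dx":0.01,"dy":0.02,"dz":0.021,"rx":0,"ry":0,"rz":0,"fingers":-0.1},{"dx":0.03,"dy":0,"dz":0,"rx":0,"ry":0,"rz":0,"fingers":-0.1},{"dx":0.035,"dy":0,"dz":0,"rx":0,"ry":0,"rz":0,"fingers":-0.1},{"dx":0.035,"dy":0,"dz":0,"rx":0,"ry":0,"rz":0,"fingers":-0.1},{"dx":0.03,"dy":0,"dz":0,"rx":0,"ry":0,"rz":0,"fingers":-0.1},{"dx":0.025,"dy":0,"dz":0,"rx":0,"ry":0,"rz":0,"fingers":-0.1},{"dx":0.01,"dy":0,"dz":0,"rx":0,"ry":0,"rz":0,"fingers":-0.1},{"dx":0,"dy":0,"dz":0,"rx":0,"ry":0,"rz":0,"fingers":-0.1},{"dx":0,"dy":0,"dz":0,"rx":0,"ry":0,"rz":0,"fingers":-0.1}]'
python3 - <<'E'
from h import *
c=snap('wrist','w22.png');goto([.5746,-.1377,.054],97.7)
E
```

```text
t: 33.85
position: [0.5762, -0.1369, 0.0638]
ee_rot: [[0.002, -0.991, -0.137], [-0.0, -0.137, 0.991], [-1.0, -0.002, -0.001]]
ft_force: [0.4, 0.2, -0.1]
gripper_width: 0.047
pos [ 0.5764 -0.1371  0.0642] H 97.86 shift [ 0.0102  0.0019 -0.0004]
turn [ 0.0028 -0.0006  0.0029] shift after turn [ 0.0102  0.0018 -0.0004]
```

View pics/w22.png

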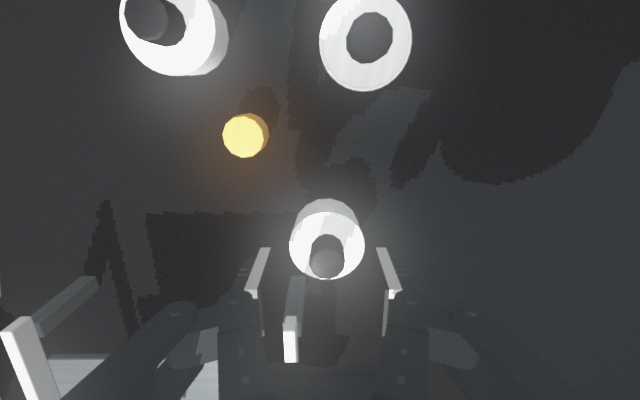

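```bash
python3 -m pendant '[{"dx":0.005,"dy":0.002,"dz":0,"rx":0,"ry":0,"rz":0,"fingers":-0.1},{"dx":0.005,"dy":0,"dz":0,"rx":0,"ry":0,"rz":0,"fingers":-0.1},{"dx":0,"dy":0,"dz":0,"rx":0,"ry":0,"rz":0,"fingers":1},{"dx":0,"dy":0,"dz":0,"rx":0,"ry":0,"rz":0,"fingers":1},{"dx":0,"dy":0,"dz":0,"rx":0,"ry":0,"rz":0,"fingers":1},{"dx":0,"dy":0,"dz":0,"rx":0,"ry":0,"rz":0,"fingers":1},{"dx":-0.02,"dy":0,"dz":0,"rx":0,"ry":0,"rz":0,"fingers":1},{"dx":-0.03,"dy":0,"dz":0,"rx":0,"ry":0,"rz":0,"fingers":1},{"dx":-0.03,"dy":0,"dz":0,"rx":0,"ry":0,"rz":0,"fingers":1},{"dx":-0.03,"dy":0,"dz":0,"rx":0,"ry":0,"rz":0,"fingers":1},{"dx":-0.03,"dy":0,"dz":0,"rx":0,"ry":0,"rz":0,"fingers":1},{"dx":0,"dy":0,"dz":0,"rx":0,"ry":0,"rz":0,"fingers":1}]'
python3 - <<'E'
from h import *
c=snap('wrist','w23.png');goto(unbox([-.026,.025,.058]),97.7)
E
```

```text
t: 35.1
position: [0.5756, -0.1381, 0.1977]
ee_rot: [[0.01, -0.991, -0.136], [-0.001, -0.136, 0.991], [-1.0, -0.01, -0.002]]
ft_force: [0.5, -0.0, -0.3]
gripper_width: 0.0156
pos [ 0.5741 -0.1378  0.1951] H 97.79 shift [ 0.1372 -0.0601  0.3168]
turn [ 0.0016 -0.0005  0.0051] shift after turn [ 0.1371 -0.0603  0.3168]
```

View pics/w23.png

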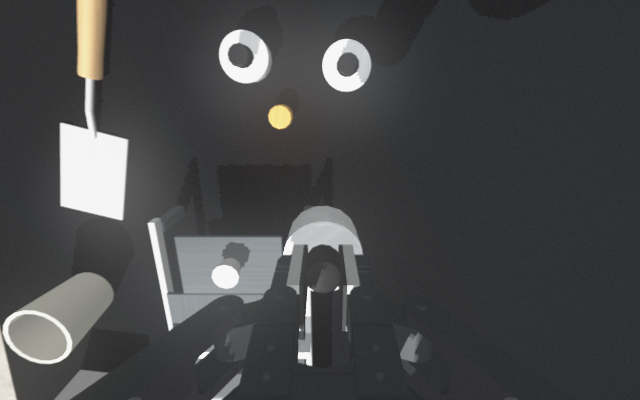

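```bash
python3 -m pendant '[{"dx":0,"dy":-0.004,"dz":0.02,"rx":0,"ry":0,"rz":0,"fingers":1},{"dx":0,"dy":-0.007,"dz":0.035,"rx":0,"ry":0,"rz":0,"fingers":1},{"dx":0,"dy":-0.008,"dz":0.04,"rx":0,"ry":0,"rz":0,"fingers":1},{"dx":0,"dy":-0.008,"dz":0.04,"rx":0,"ry":0,"rz":0,"fingers":1},{"dx":0,"dy":-0.008,"dz":0.04,"rx":0,"ry":0,"rz":0,"fingers":1},{"dx":0,"dy":-0.008,"dz":0.04,"rx":0,"ry":0,"rz":0,"fingers":1},{"dx":0,"dy":-0.008,"dz":0.04,"rx":0,"ry":0,"rz":0,"fingers":1},{"dx":0,"dy":-0.006,"dz":0.035,"rx":0,"ry":0,"rz":0,"fingers":1},{"dx":0,"dy":-0.003,"dz":0.02,"rx":0,"ry":0,"rz":0,"fingers":1},{"dx":0,"dy":0,"dz":0.007,"rx":0,"ry":0,"rz":0,"fingers":1},{"dx":0,"dy":0,"dz":0,"rx":0,"ry":0,"rz":0,"fingers":1},{"dx":0,"dy":0,"dz":0,"rx":0,"ry":0,"rz":0,"fingers":1}]'
python3 - <<'E'
from h import *
c=snap('wrist','w24.png');goto(unbox([-.026,.025,.058]),97.7)
E
```

```text
t: 36.35
position: [0.5892, 0.1832, 0.1922]
ee_rot: [[-0.001, -0.991, -0.135], [-0.001, -0.135, 0.991], [-1.0, 0.001, -0.001]]
ft_force: [0.1, 0.2, -0.3]
gripper_width: 0.0156
pos [0.5894 0.183  0.1925] H 97.71 shift [ 0.1345 -0.0023  0.001 ]
turn [ 0.0001 -0.0003 -0.0008] shift after turn [ 0.1345 -0.0021  0.001 ]
```

View pics/w24.png

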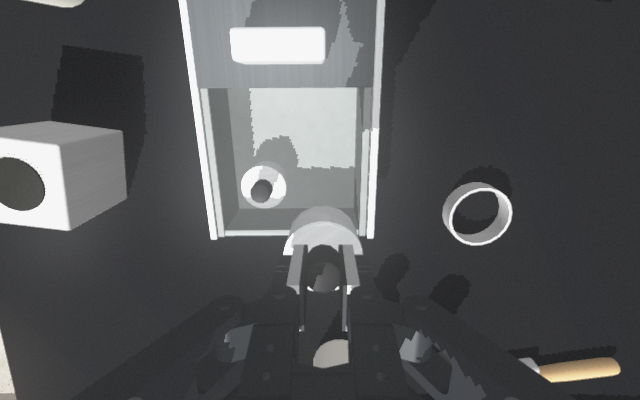

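```bash
python3 -m pendant '[{"dx":0.03,"dy":0,"dz":0.001,"rx":0,"ry":0,"rz":0,"fingers":1},{"dx":0.03,"dy":0,"dz":0,"rx":0,"ry":0,"rz":0,"fingers":1},{"dx":0.03,"dy":0,"dz":0,"rx":0,"ry":0,"rz":0,"fingers":1},{"dx":0.02,"dy":0,"dz":0,"rx":0,"ry":0,"rz":0,"fingers":1},{"dx":0.012,"dy":0,"dz":0,"rx":0,"ry":0,"rz":0,"fingers":1},{"dx":0.007,"dy":0,"dz":0,"rx":0,"ry":0,"rz":0,"fingers":1},{"dx":0.004,"dy":0,"dz":0,"rx":0,"ry":0,"rz":0,"fingers":1},{"dx":0,"dy":0,"dz":0,"rx":0,"ry":0,"rz":0,"fingers":1},{"dx":0,"dy":0,"dz":0,"rx":0,"ry":0,"rz":0,"fingers":1}]'
python3 - <<'E'
from h import *
s=get_state();print(s['position'],box(s['position']),s['ft_force'])
E
```

```text
t: 37.3
position: [0.59, 0.1856, 0.0607]
ee_rot: [[0.002, -0.991, -0.136], [0.001, -0.136, 0.991], [-1.0, -0.002, 0.001]]
ft_force: [0.6, 0.5, -1.6]
gripper_width: 0.0154
[0.59002976 0.18563912 0.06068261] [-0.02716217  0.02651757  0.06068261] [ 0.6333553   0.48953539 -1.5597744 ]
```

```bash
python3 -m pendant '[{"dx":0.003,"dy":0,"dz":0,"rx":0,"ry":0,"rz":0,"fingers":1},{"dx":0,"dy":0,"dz":0,"rx":0,"ry":0,"rz":0,"fingers":1},{"dx":0,"dy":0,"dz":0,"rx":0,"ry":0,"rz":0,"fingers":0.3},{"dx":0,"dy":0,"dz":0,"rx":0,"ry":0,"rz":0,"fingers":0.3},{"dx":0,"dy":0,"dz":0,"rx":0,"ry":0,"rz":0,"fingers":0.3},{"dx":-0.03,"dy":0,"dz":0,"rx":0,"ry":0,"rz":0,"fingers":0.3},{"dx":-0.04,"dy":0,"dz":0,"rx":0,"ry":0,"rz":0,"fingers":0.3},{"dx":-0.04,"dy":0,"dz":0,"rx":0,"ry":0,"rz":0,"fingers":0.3},{"dx":-0.04,"dy":0,"dz":0,"rx":0,"ry":0,"rz":0,"fingers":0.3},{"dx":-0.03,"dy":0,"dz":-0.02,"rx":0,"ry":0,"rz":0,"fingers":0.3},{"dx":0,"dy":0,"dz":-0.04,"rx":0,"ry":0,"rz":0,"fingers":-0.1},{"dx":0,"dy":0,"dz":-0.03,"rx":0,"ry":0,"rz":0,"fingers":-0.1}]'
python3 - <<'E'
from h import *
c=snap('wrist','w25.png');goto([.62,-.186,.24],97.7)
E
```

```text
t: 38.5
position: [0.602, 0.0953, 0.2385]
ee_rot: [[0.003, -0.991, -0.136], [0.001, -0.136, 0.991], [-1.0, -0.003, 0.001]]
ft_force: [-0.2, -1.0, -0.3]
gripper_width: 0.0471
pos [0.6017 0.0916 0.2377] H 97.61 shift [-0.0022  0.0186 -0.2776]
turn [-0.0016 -0.0005  0.0005] shift after turn [-0.0023  0.0191 -0.2776]
```

View pics/w25.png

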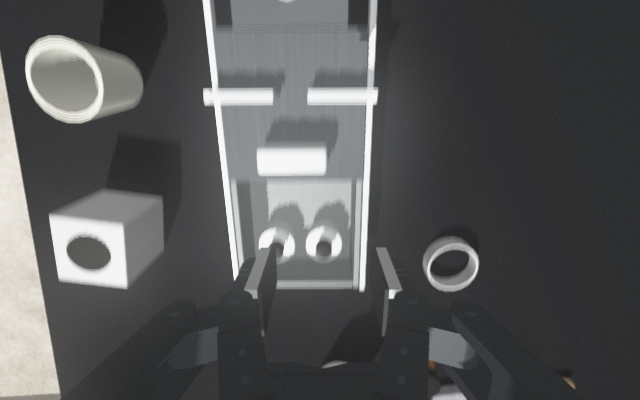

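Two tins are now upright in the far half of the box, at (277,243) and (324,244). Going back for the third.

```bash
python3 -m pendant '[{"dx":0,"dy":0.002,"dz":-0.046,"rx":0,"ry":0,"rz":0,"fingers":-0.1},{"dx":0,"dy":0.002,"dz":-0.046,"rx":0,"ry":0,"rz":0,"fingers":-0.1},{"dx":0,"dy":0.002,"dz":-0.046,"rx":0,"ry":0,"rz":0,"fingers":-0.1},{"dx":0,"dy":0.002,"dz":-0.046,"rx":0,"ry":0,"rz":0,"fingers":-0.1},{"dx":0,"dy":0.002,"dz":-0.046,"rx":0,"ry":0,"rz":0,"fingers":-0.1},{"dx":0,"dy":0.002,"dz":-0.046,"rx":0,"ry":0,"rz":0,"fingers":-0.1},{"dx":0,"dy":0.002,"dz":-0.046,"rx":0,"ry":0,"rz":0,"fingers":-0.1},{"dx":0,"dy":0,"dz":0,"rx":0,"ry":0,"rz":0,"fingers":-0.1},{"dx":0,"dy":0,"dz":0,"rx":0,"ry":0,"rz":0,"fingers":-0.1}]'
python3 - <<'E'
from h import *
c=snap('wrist','w26.png');r=tins(c)
for p,q in r: print(np.round((p+q)[:2]/2,4));goto(np.r_[(p+q)[:2]/2+[0.001,0.001],.054],97.7)
E
```

```text
t: 39.45
position: [0.631, -0.2257, 0.236]
ee_rot: [[-0.001, -0.991, -0.133], [0.0, -0.133, 0.991], [-1.0, 0.001, 0.001]]
ft_force: [-0.5, 0.8, -0.3]
gripper_width: 0.0468
px 379 162 21.0 body [ 0.5711 -0.2404  0.02  ] knob [ 0.571  -0.2415  0.038 ] box [-0.103 -0.393  0.02 ]
px 298 156 20.7 body [ 0.6582 -0.2349  0.02  ] knob [ 0.6575 -0.2391  0.038 ] box [-0.016 -0.399  0.02 ]
[ 0.571  -0.2409]
pos [ 0.6312 -0.2246  0.2363] H 97.75 shift [ 0.1823  0.0606 -0.0073]
turn [ 0.0009  0.0004 -0.0006] shift after turn [ 0.1823  0.0607 -0.0073]
[ 0.6579 -0.237 ]
pos [ 0.6312 -0.2246  0.2363] H 97.75 shift [ 0.1823 -0.026  -0.0151]
turn [ 0.0009  0.0004 -0.0006] shift after turn [ 0.1823 -0.0259 -0.015 ]
```

View pics/w26.png

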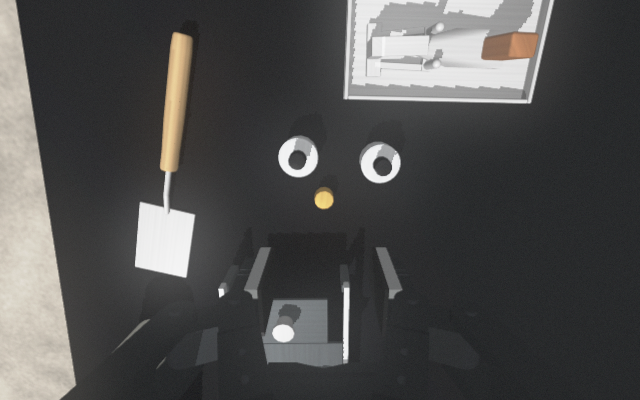

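```bash
python3 -m pendant '[{"dx":0,"dy":-0.026,"dz":-0.015,"rx":0,"ry":0,"rz":0,"fingers":-0.1},{"dx":0.02,"dy":0,"dz":0,"rx":0,"ry":0,"rz":0,"fingers":-0.1},{"dx":0.033,"dy":0,"dz":0,"rx":0,"ry":0,"rz":0,"fingers":-0.1},{"dx":0.033,"dy":0,"dz":0,"rx":0,"ry":0,"rz":0,"fingers":-0.1},{"dx":0.033,"dy":0,"dz":0,"rx":0,"ry":0,"rz":0,"fingers":-0.1},{"dx":0.03,"dy":0,"dz":0,"rx":0,"ry":0,"rz":0,"fingers":-0.1},{"dx":0.02,"dy":0,"dz":0,"rx":0,"ry":0,"rz":0,"fingers":-0.1},{"dx":0.008,"dy":0,"dz":0,"rx":0,"ry":0,"rz":0,"fingers":-0.1},{"dx":0,"dy":0,"dz":0,"rx":0,"ry":0,"rz":0,"fingers":-0.1},{"dx":0,"dy":0,"dz":0,"rx":0,"ry":0,"rz":0,"fingers":-0.1}]'
python3 - <<'E'
from h import *
c=snap('wrist','w27.png');goto([.6589,-.236,.054],97.7)
E
```

```text
t: 40.5
position: [0.6603, -0.2354, 0.0612]
ee_rot: [[0.002, -0.991, -0.137], [-0.001, -0.137, 0.991], [-1.0, -0.002, -0.001]]
ft_force: [0.9, 0.4, -0.8]
gripper_width: 0.0471
pos [ 0.6604 -0.2357  0.0616] H 97.85 shift [ 0.0076  0.0016 -0.0001]
turn [ 0.0027 -0.0011  0.0029] shift after turn [ 0.0076  0.0015 -0.0001]
```

View pics/w27.png

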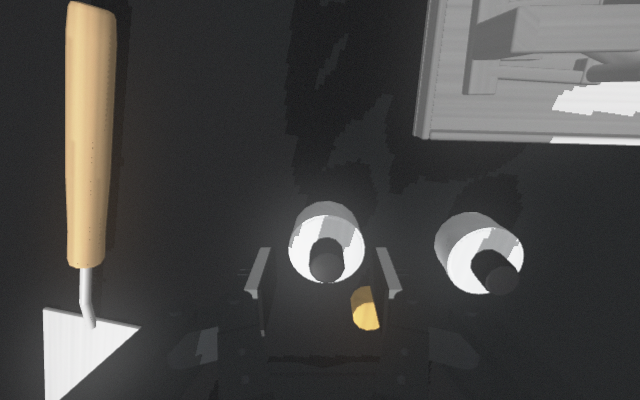

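```bash
python3 -m pendant '[{"dx":0.004,"dy":0.002,"dz":0,"rx":0,"ry":0,"rz":0,"fingers":-0.1},{"dx":0.004,"dy":0,"dz":0,"rx":0,"ry":0,"rz":0,"fingers":-0.1},{"dx":0,"dy":0,"dz":0,"rx":0,"ry":0,"rz":0,"fingers":1},{"dx":0,"dy":0,"dz":0,"rx":0,"ry":0,"rz":0,"fingers":1},{"dx":0,"dy":0,"dz":0,"rx":0,"ry":0,"rz":0,"fingers":1},{"dx":0,"dy":0,"dz":0,"rx":0,"ry":0,"rz":0,"fingers":1},{"dx":-0.02,"dy":0,"dz":0,"rx":0,"ry":0,"rz":0,"fingers":1},{"dx":-0.03,"dy":0,"dz":0,"rx":0,"ry":0,"rz":0,"fingers":1},{"dx":-0.03,"dy":0,"dz":0,"rx":0,"ry":0,"rz":0,"fingers":1},{"dx":-0.03,"dy":0,"dz":0,"rx":0,"ry":0,"rz":0,"fingers":1},{"dx":-0.03,"dy":0,"dz":0,"rx":0,"ry":0,"rz":0,"fingers":1},{"dx":0,"dy":0,"dz":0,"rx":0,"ry":0,"rz":0,"fingers":1}]'
python3 - <<'E'
from h import *
c=snap('wrist','w28.png');goto(unbox([.026,-.026,.058]),97.7)
E
```

```text
t: 41.75
position: [0.6596, -0.237, 0.1975]
ee_rot: [[0.01, -0.991, -0.136], [-0.003, -0.136, 0.991], [-1.0, -0.009, -0.004]]
ft_force: [0.4, 0.5, -0.9]
gripper_width: 0.0153
pos [ 0.6583 -0.2365  0.1944] H 97.79 shift [ 0.1361 -0.042   0.375 ]
turn [ 0.0016 -0.0014  0.0052] shift after turn [ 0.1364 -0.0421  0.3749]
```

View pics/w28.png

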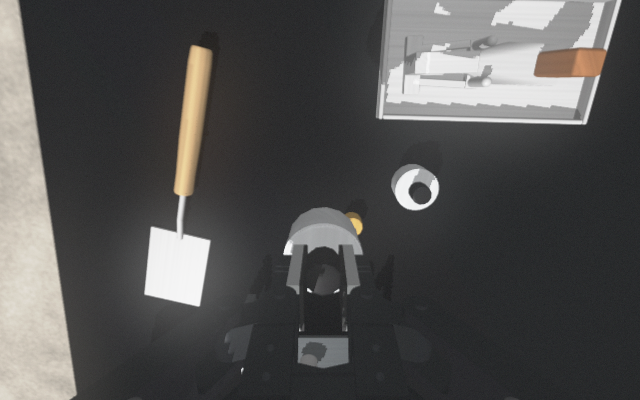

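```bash
python3 -m pendant '[{"dx":0,"dy":-0.002,"dz":0.02,"rx":0,"ry":0,"rz":0,"fingers":1},{"dx":0,"dy":-0.004,"dz":0.035,"rx":0,"ry":0,"rz":0,"fingers":1},{"dx":0,"dy":-0.005,"dz":0.04,"rx":0,"ry":0,"rz":0,"fingers":1},{"dx":0,"dy":-0.005,"dz":0.04,"rx":0,"ry":0,"rz":0,"fingers":1},{"dx":0,"dy":-0.005,"dz":0.04,"rx":0,"ry":0,"rz":0,"fingers":1},{"dx":0,"dy":-0.005,"dz":0.04,"rx":0,"ry":0,"rz":0,"fingers":1},{"dx":0,"dy":-0.005,"dz":0.04,"rx":0,"ry":0,"rz":0,"fingers":1},{"dx":0,"dy":-0.005,"dz":0.04,"rx":0,"ry":0,"rz":0,"fingers":1},{"dx":0,"dy":-0.004,"dz":0.04,"rx":0,"ry":0,"rz":0,"fingers":1},{"dx":0,"dy":-0.002,"dz":0.03,"rx":0,"ry":0,"rz":0,"fingers":1},{"dx":0,"dy":0,"dz":0.01,"rx":0,"ry":0,"rz":0,"fingers":1},{"dx":0,"dy":0,"dz":0,"rx":0,"ry":0,"rz":0,"fingers":1}]'
python3 -m pendant '[{"dx":0,"dy":0,"dz":0,"rx":0,"ry":0,"rz":0,"fingers":1}]'
python3 - <<'E'
from h import *
c=snap('wrist','w29.png');goto(unbox([.026,-.026,.058]),97.7)
E
```

```text
t: 43.0
position: [0.6468, 0.1427, 0.19]
ee_rot: [[-0.003, -0.99, -0.138], [-0.001, -0.138, 0.99], [-1.0, 0.003, -0.001]]
ft_force: [0.0, 0.0, -1.6]
gripper_width: 0.0153
t: 43.1
position: [0.6474, 0.1404, 0.1907]
ee_rot: [[-0.002, -0.991, -0.135], [-0.001, -0.135, 0.991], [-1.0, 0.002, -0.001]]
ft_force: [0.1, -0.3, -0.7]
gripper_width: 0.0158
pos [0.6476 0.1399 0.191 ] H 97.74 shift [ 0.133  -0.0024  0.0005]
turn [ 0.0007 -0.0004 -0.0015] shift after turn [ 0.133  -0.0022  0.0005]
```

View pics/w29.png

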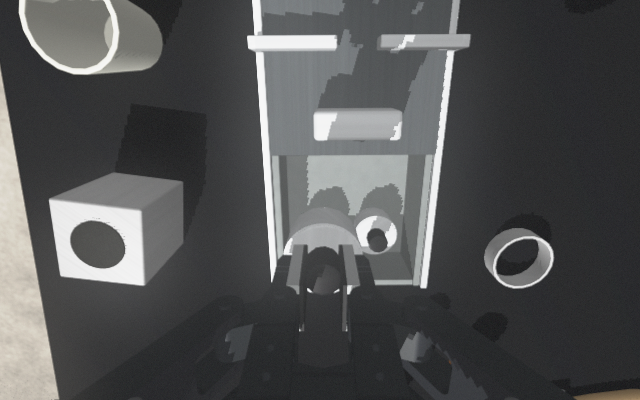

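```bash
python3 -m pendant '[{"dx":0.03,"dy":-0.001,"dz":0,"rx":0,"ry":0,"rz":0,"fingers":1},{"dx":0.03,"dy":0,"dz":0,"rx":0,"ry":0,"rz":0,"fingers":1},{"dx":0.03,"dy":0,"dz":0,"rx":0,"ry":0,"rz":0,"fingers":1},{"dx":0.02,"dy":0,"dz":0,"rx":0,"ry":0,"rz":0,"fingers":1},{"dx":0.012,"dy":0,"dz":0,"rx":0,"ry":0,"rz":0,"fingers":1},{"dx":0.007,"dy":0,"dz":0,"rx":0,"ry":0,"rz":0,"fingers":1},{"dx":0.003,"dy":0,"dz":0,"rx":0,"ry":0,"rz":0,"fingers":1},{"dx":0,"dy":0,"dz":0,"rx":0,"ry":0,"rz":0,"fingers":1},{"dx":0,"dy":0,"dz":0,"rx":0,"ry":0,"rz":0,"fingers":1}]'
python3 - <<'E'
from h import *
s=get_state();print(s['position'],box(s['position']),s['ft_force'])
E
```

```text
t: 44.05
position: [0.6497, 0.1413, 0.0609]
ee_rot: [[0.002, -0.991, -0.136], [0.001, -0.136, 0.991], [-1.0, -0.002, 0.0]]
ft_force: [-0.0, -0.9, -0.2]
gripper_width: 0.0157
[0.64966828 0.14126817 0.06086899] [ 0.02599351 -0.02544403  0.06086899] [-0.00647296 -0.86079602 -0.18452778]
```

```bash
python3 -m pendant '[{"dx":0.003,"dy":0,"dz":0,"rx":0,"ry":0,"rz":0,"fingers":1},{"dx":0,"dy":0,"dz":0,"rx":0,"ry":0,"rz":0,"fingers":1},{"dx":0,"dy":0,"dz":0,"rx":0,"ry":0,"rz":0,"fingers":0.3},{"dx":0,"dy":0,"dz":0,"rx":0,"ry":0,"rz":0,"fingers":0.3},{"dx":0,"dy":0,"dz":0,"rx":0,"ry":0,"rz":0,"fingers":0.3},{"dx":-0.03,"dy":0,"dz":0,"rx":0,"ry":0,"rz":0,"fingers":0.3},{"dx":-0.04,"dy":0,"dz":0,"rx":0,"ry":0,"rz":0,"fingers":0.3},{"dx":-0.04,"dy":0,"dz":0,"rx":0,"ry":0,"rz":0,"fingers":0.3},{"dx":-0.04,"dy":0,"dz":0,"rx":0,"ry":0,"rz":0,"fingers":0.3},{"dx":-0.03,"dy":0,"dz":-0.02,"rx":0,"ry":0,"rz":0,"fingers":0.3},{"dx":0,"dy":0.01,"dz":-0.04,"rx":0,"ry":0,"rz":0,"fingers":-0.1},{"dx":0,"dy":0.01,"dz":-0.04,"rx":0,"ry":0,"rz":0,"fingers":-0.1}]'
python3 - <<'E'
from h import *
c=snap('wrist','w30.png');goto([.61,-.235,.236],97.7)
E
```

```text
t: 45.25
position: [0.643, 0.039, 0.2384]
ee_rot: [[0.003, -0.991, -0.137], [0.001, -0.137, 0.991], [-1.0, -0.003, 0.001]]
ft_force: [0.7, -0.3, 0.1]
gripper_width: 0.0472
pos [0.6414 0.0332 0.2378] H 97.57 shift [ 0.0021  0.0664 -0.2618]
turn [-0.0022 -0.0008 -0.0005] shift after turn [ 0.0018  0.067  -0.2616]
```

View pics/w30.png

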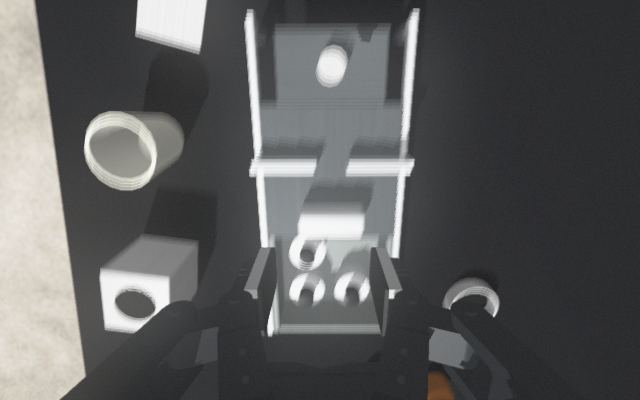

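Three tins are upright in the box, around (307,252), (307,289) and (350,289). Last tin.

```bash
python3 -m pendant '[{"dx":0,"dy":0.011,"dz":-0.044,"rx":0,"ry":0,"rz":0,"fingers":-0.1},{"dx":0,"dy":0.011,"dz":-0.044,"rx":0,"ry":0,"rz":0,"fingers":-0.1},{"dx":0,"dy":0.011,"dz":-0.044,"rx":0,"ry":0,"rz":0,"fingers":-0.1},{"dx":0,"dy":0.011,"dz":-0.044,"rx":0,"ry":0,"rz":0,"fingers":-0.1},{"dx":0,"dy":0.011,"dz":-0.044,"rx":0,"ry":0,"rz":0,"fingers":-0.1},{"dx":0,"dy":0.011,"dz":-0.035,"rx":0,"ry":0,"rz":0,"fingers":-0.1},{"dx":0,"dy":0,"dz":0,"rx":0,"ry":0,"rz":0,"fingers":-0.1},{"dx":0,"dy":0,"dz":0,"rx":0,"ry":0,"rz":0,"fingers":-0.1}]'
python3 - <<'E'
from h import *
c=snap('wrist','w31.png');r=tins(c)
for p,q in r: print(np.round((p+q)[:2]/2,4));goto(np.r_[(p+q)[:2]/2+[0.001,0.001],.054],97.7)
E
```

```text
t: 46.1
position: [0.6116, -0.2231, 0.2365]
ee_rot: [[-0.0, -0.991, -0.134], [0.0, -0.134, 0.991], [-1.0, 0.0, 0.0]]
ft_force: [0.3, 0.8, -0.1]
gripper_width: 0.0472
px 362 157 20.9 body [ 0.5712 -0.2403  0.02  ] knob [ 0.5707 -0.242   0.038 ] box [-0.103 -0.393  0.02 ]
[ 0.571  -0.2411]
pos [ 0.6119 -0.2221  0.2366] H 97.77 shift [ 0.1826  0.042  -0.0125]
turn [ 0.0012  0.0002 -0.    ] shift after turn [ 0.1826  0.0419 -0.0125]
```

View pics/w31.png

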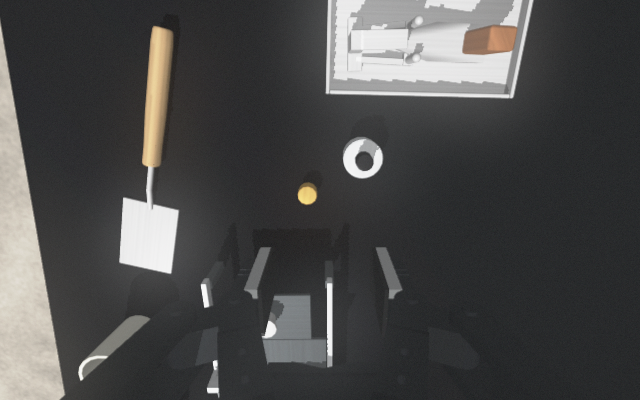

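```bash
python3 -m pendant '[{"dx":0,"dy":0.021,"dz":-0.006,"rx":0,"ry":0,"rz":0,"fingers":-0.1},{"dx":0.01,"dy":0.021,"dz":-0.006,"rx":0,"ry":0,"rz":0,"fingers":-0.1},{"dx":0.033,"dy":0,"dz":0,"rx":0,"ry":0,"rz":0,"fingers":-0.1},{"dx":0.033,"dy":0,"dz":0,"rx":0,"ry":0,"rz":0,"fingers":-0.1},{"dx":0.033,"dy":0,"dz":0,"rx":0,"ry":0,"rz":0,"fingers":-0.1},{"dx":0.033,"dy":0,"dz":0,"rx":0,"ry":0,"rz":0,"fingers":-0.1},{"dx":0.025,"dy":0,"dz":0,"rx":0,"ry":0,"rz":0,"fingers":-0.1},{"dx":0.01,"dy":0,"dz":0,"rx":0,"ry":0,"rz":0,"fingers":-0.1},{"dx":0,"dy":0,"dz":0,"rx":0,"ry":0,"rz":0,"fingers":-0.1},{"dx":0,"dy":0,"dz":0,"rx":0,"ry":0,"rz":0,"fingers":-0.1}]'
python3 - <<'E'
from h import *
c=snap('wrist','w32.png');goto([.572,-.240,.054],97.7)
E
```

```text
t: 47.15
position: [0.5732, -0.2395, 0.0609]
ee_rot: [[0.002, -0.991, -0.137], [-0.001, -0.137, 0.991], [-1.0, -0.002, -0.001]]
ft_force: [-0.1, -0.5, 0.8]
gripper_width: 0.0472
pos [ 0.5733 -0.2397  0.0614] H 97.86 shift [ 0.0074  0.0014 -0.0001]
turn [ 0.0028 -0.0013  0.003 ] shift after turn [ 0.0074  0.0014 -0.0001]
```

View pics/w32.png

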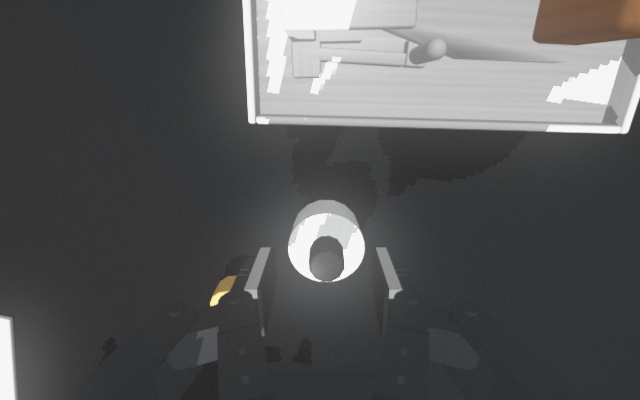

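```bash
python3 -m pendant '[{"dx":0.004,"dy":0.002,"dz":0,"rx":0,"ry":0,"rz":0,"fingers":-0.1},{"dx":0.004,"dy":0,"dz":0,"rx":0,"ry":0,"rz":0,"fingers":-0.1},{"dx":0,"dy":0,"dz":0,"rx":0,"ry":0,"rz":0,"fingers":1},{"dx":0,"dy":0,"dz":0,"rx":0,"ry":0,"rz":0,"fingers":1},{"dx":0,"dy":0,"dz":0,"rx":0,"ry":0,"rz":0,"fingers":1},{"dx":0,"dy":0,"dz":0,"rx":0,"ry":0,"rz":0,"fingers":1},{"dx":-0.02,"dy":0,"dz":0,"rx":0,"ry":0,"rz":0,"fingers":1},{"dx":-0.03,"dy":0,"dz":0,"rx":0,"ry":0,"rz":0,"fingers":1},{"dx":-0.03,"dy":0,"dz":0,"rx":0,"ry":0,"rz":0,"fingers":1},{"dx":-0.03,"dy":0,"dz":0,"rx":0,"ry":0,"rz":0,"fingers":1},{"dx":-0.03,"dy":0,"dz":0,"rx":0,"ry":0,"rz":0,"fingers":1},{"dx":0,"dy":0,"dz":0,"rx":0,"ry":0,"rz":0,"fingers":1}]'
python3 - <<'E'
from h import *
c=snap('wrist','w33.png');goto(unbox([-.026,-.026,.058]),97.7)
E
```

```text
t: 48.4
position: [0.5723, -0.2409, 0.1969]
ee_rot: [[0.009, -0.991, -0.136], [-0.003, -0.136, 0.991], [-1.0, -0.009, -0.004]]
ft_force: [0.8, 0.0, 0.3]
gripper_width: 0.0157
pos [ 0.5709 -0.2403  0.1941] H 97.79 shift [ 0.136  -0.0771  0.3671]
turn [ 0.0016 -0.0014  0.0049] shift after turn [ 0.1361 -0.0772  0.367 ]
```

View pics/w33.png

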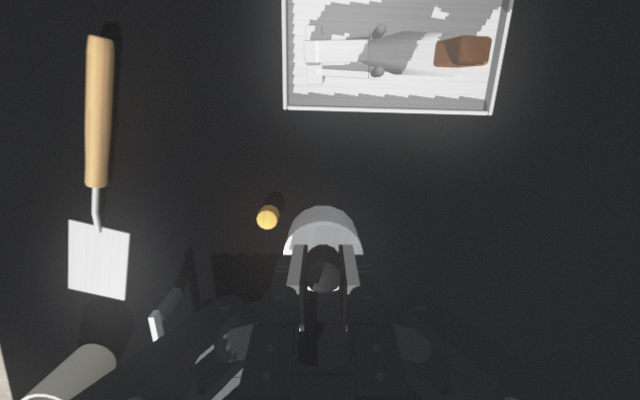

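```bash
python3 -m pendant '[{"dx":0,"dy":-0.004,"dz":0.02,"rx":0,"ry":0,"rz":0,"fingers":1},{"dx":0,"dy":-0.008,"dz":0.035,"rx":0,"ry":0,"rz":0,"fingers":1},{"dx":0,"dy":-0.009,"dz":0.04,"rx":0,"ry":0,"rz":0,"fingers":1},{"dx":0,"dy":-0.009,"dz":0.04,"rx":0,"ry":0,"rz":0,"fingers":1},{"dx":0,"dy":-0.009,"dz":0.04,"rx":0,"ry":0,"rz":0,"fingers":1},{"dx":0,"dy":-0.009,"dz":0.04,"rx":0,"ry":0,"rz":0,"fingers":1},{"dx":0,"dy":-0.009,"dz":0.04,"rx":0,"ry":0,"rz":0,"fingers":1},{"dx":0,"dy":-0.009,"dz":0.04,"rx":0,"ry":0,"rz":0,"fingers":1},{"dx":0,"dy":-0.008,"dz":0.035,"rx":0,"ry":0,"rz":0,"fingers":1},{"dx":0,"dy":-0.005,"dz":0.025,"rx":0,"ry":0,"rz":0,"fingers":1},{"dx":0,"dy":0,"dz":0.012,"rx":0,"ry":0,"rz":0,"fingers":1},{"dx":0,"dy":0,"dz":0,"rx":0,"ry":0,"rz":0,"fingers":1}]'
python3 -m pendant '[{"dx":0,"dy":0,"dz":0,"rx":0,"ry":0,"rz":0,"fingers":1}]'
python3 - <<'E'
from h import *
c=snap('wrist','w34.png');goto(unbox([-.026,-.026,.058]),97.7)
E
```

```text
t: 49.65
position: [0.5976, 0.1351, 0.1903]
ee_rot: [[-0.003, -0.991, -0.137], [-0.001, -0.137, 0.991], [-1.0, 0.003, -0.0]]
ft_force: [-0.5, -0.1, -0.2]
gripper_width: 0.0156
t: 49.75
position: [0.5979, 0.1333, 0.1909]
ee_rot: [[-0.002, -0.991, -0.135], [-0.001, -0.135, 0.991], [-1.0, 0.002, -0.001]]
ft_force: [0.5, -0.1, -0.3]
gripper_width: 0.0151
pos [0.598  0.1329 0.1912] H 97.73 shift [ 0.1332 -0.0005  0.0008]
turn [ 0.0004 -0.0004 -0.0014] shift after turn [ 0.1332 -0.0003  0.0008]
```

View pics/w34.png

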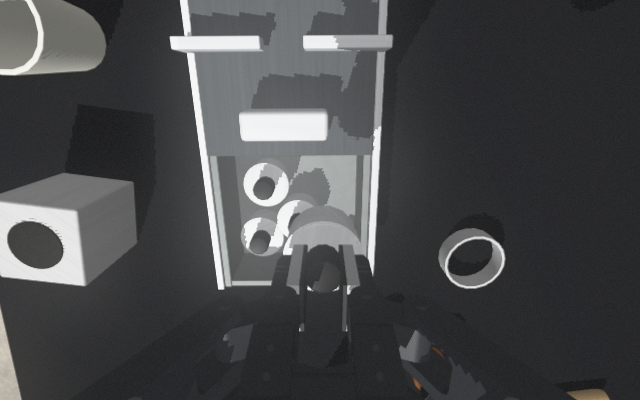

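```bash
python3 - <<'E'
from h import *
c=capture('wrist')
cv2.imwrite('pics/w34z.png',cv2.resize(c['image'][150:300,190:400][:,:,::-1],None,fx=3.5,fy=3.5,interpolation=cv2.INTER_CUBIC))
E
```

```text
(no output)
```

View pics/w34z.png

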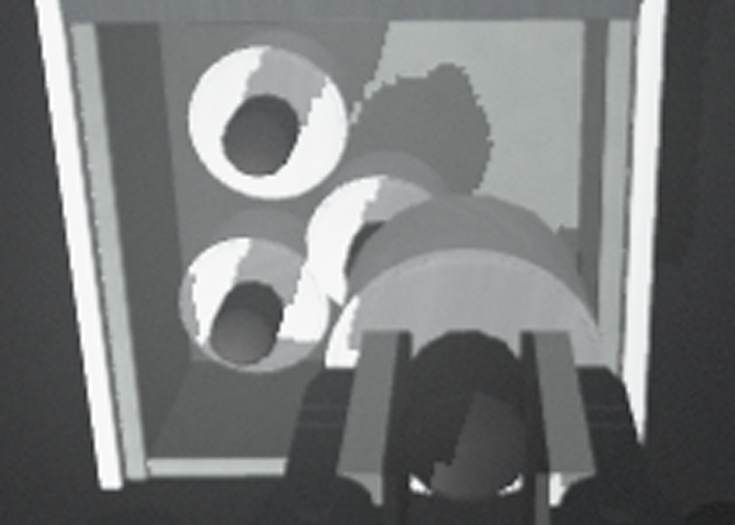

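```bash
python3 - <<'E'
from h import *
c=capture('wrist')
for n,u,v in [('A',255,303),('B',268,122),('C',383,257)]:
    print(n,box(ray(c,190+u/3.5,150+v/3.5,.030)))
print('held tcp',box(get_state()['position']))
print('interior corners floor/wall top', [box(ray(c,190+u/3.5,150+v/3.5,.056)) for u,v in[(147,468),(130,470)]])
E
```

```text
A [0.03174743 0.02791709 0.03      ]
B [ 0.02509385 -0.02477945  0.03      ]
C [-0.00423298  0.01395881  0.03      ]
held tcp [-0.02602327 -0.02696451  0.19158203]
interior corners floor/wall top [array([0.0581626 , 0.06377952, 0.056     ]), array([0.06276031, 0.06440195, 0.056     ])]
```

Since I placed it, tin C has been knocked to about (-4, +14) mm in the box. It's still upright and within the limits. The near slot at (-26,-28) mm stays free, 45 mm or more from every neighbour, so I'll place the last tin there.

```bash
python3 -m pendant '[{"dx":0.03,"dy":0,"dz":-0.002,"rx":0,"ry":0,"rz":0,"fingers":1},{"dx":0.03,"dy":0,"dz":0,"rx":0,"ry":0,"rz":0,"fingers":1},{"dx":0.03,"dy":0,"dz":0,"rx":0,"ry":0,"rz":0,"fingers":1},{"dx":0.02,"dy":0,"dz":0,"rx":0,"ry":0,"rz":0,"fingers":1},{"dx":0.012,"dy":0,"dz":0,"rx":0,"ry":0,"rz":0,"fingers":1},{"dx":0.007,"dy":0,"dz":0,"rx":0,"ry":0,"rz":0,"fingers":1},{"dx":0.003,"dy":0,"dz":0,"rx":0,"ry":0,"rz":0,"fingers":1},{"dx":0,"dy":0,"dz":0,"rx":0,"ry":0,"rz":0,"fingers":1},{"dx":0,"dy":0,"dz":0,"rx":0,"ry":0,"rz":0,"fingers":1}]'
python3 - <<'E'
from h import *
s=get_state();print(s['position'],box(s['position']),s['ft_force'])
E
```

```text
t: 50.8
position: [0.5994, 0.1324, 0.0608]
ee_rot: [[0.002, -0.991, -0.136], [0.001, -0.136, 0.991], [-1.0, -0.002, 0.001]]
ft_force: [0.3, -0.9, -0.5]
gripper_width: 0.0154
[0.59939692 0.13241616 0.06076263] [-0.02501061 -0.02748055  0.06076263] [ 0.25632818 -0.87676702 -0.51982774]
```

```bash
python3 -m pendant '[{"dx":0.003,"dy":0,"dz":0,"rx":0,"ry":0,"rz":0,"fingers":1},{"dx":0,"dy":0,"dz":0,"rx":0,"ry":0,"rz":0,"fingers":1},{"dx":0,"dy":0,"dz":0,"rx":0,"ry":0,"rz":0,"fingers":0.3},{"dx":0,"dy":0,"dz":0,"rx":0,"ry":0,"rz":0,"fingers":0.3},{"dx":0,"dy":0,"dz":0,"rx":0,"ry":0,"rz":0,"fingers":0.3},{"dx":-0.03,"dy":0,"dz":0,"rx":0,"ry":0,"rz":0,"fingers":0.3},{"dx":-0.04,"dy":0,"dz":0,"rx":0,"ry":0,"rz":0,"fingers":0.3},{"dx":-0.04,"dy":0,"dz":0,"rx":0,"ry":0,"rz":0,"fingers":0.3},{"dx":-0.04,"dy":0,"dz":0,"rx":0,"ry":0,"rz":0,"fingers":0.3},{"dx":0,"dy":-0.02,"dz":-0.03,"rx":0,"ry":0,"rz":0,"fingers":0.3},{"dx":0,"dy":0,"dz":0,"rx":0,"ry":0,"rz":0,"fingers":0.3},{"dx":0,"dy":0,"dz":0,"rx":0,"ry":0,"rz":0,"fingers":0.3}]'
python3 - <<'E'
from h import *
c=snap('wrist','w36.png');s=get_state();print(s['position'],box(s['position']))
c=capture('top')
cv2.imwrite('pics/t36.png',cv2.resize(c['image'][110:270,200:500][:,:,::-1],None,fx=2.6,fy=2.6,interpolation=cv2.INTER_CUBIC))
E
```

```text
t: 52.0
position: [0.6223, 0.1046, 0.2062]
ee_rot: [[-0.001, -0.991, -0.134], [0.0, -0.134, 0.991], [-1.0, 0.001, 0.0]]
ft_force: [-0.0, 0.6, -1.0]
gripper_width: 0.0296
[0.62197698 0.10495695 0.20585997] [-0.00631331 -0.05771759  0.20585997]
```

View pics/w36.png

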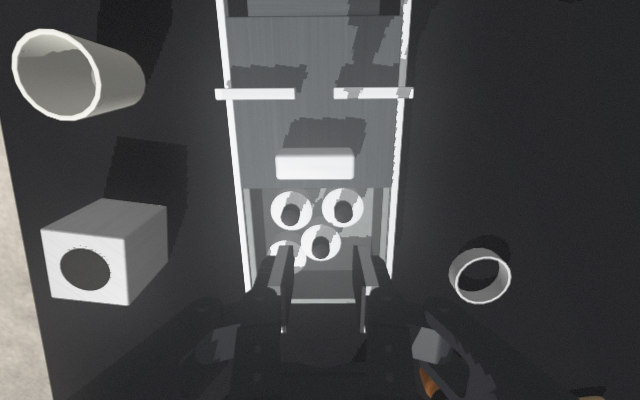

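View pics/t36.png

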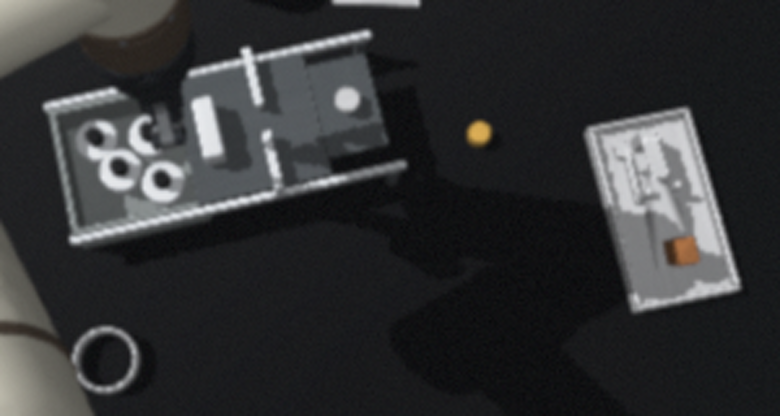

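All four tins stand upright in the box and the lid is still open. To shut the lid I'll turn the gripper back across the handle.

```bash
python3 -m pendant '[{"dx":0,"dy":-0.006,"dz":-0.026,"rx":0,"ry":0,"rz":0,"fingers":-0.1},{"dx":0,"dy":0,"dz":0,"rx":0.143,"ry":0,"rz":0,"fingers":-0.1},{"dx":0,"dy":0,"dz":0,"rx":0.143,"ry":0,"rz":0,"fingers":-0.1},{"dx":0,"dy":0,"dz":0,"rx":0.143,"ry":0,"rz":0,"fingers":-0.1},{"dx":0,"dy":0,"dz":0,"rx":0.143,"ry":0,"rz":0,"fingers":-0.1},{"dx":0,"dy":0,"dz":0,"rx":0.143,"ry":0,"rz":0,"fingers":-0.1},{"dx":0,"dy":0,"dz":0,"rx":0.143,"ry":0,"rz":0,"fingers":-0.1},{"dx":0,"dy":0,"dz":0,"rx":0.143,"ry":0,"rz":0,"fingers":-0.1},{"dx":0,"dy":0,"dz":0,"rx":0.143,"ry":0,"rz":0,"fingers":-0.1},{"dx":0,"dy":0,"dz":0,"rx":0.143,"ry":0,"rz":0,"fingers":-0.1},{"dx":0,"dy":0,"dz":0,"rx":0.143,"ry":0,"rz":0,"fingers":-0.1},{"dx":0,"dy":0,"dz":0,"rx":0.141,"ry":0,"rz":0,"fingers":-0.1}]'
python3 -m pendant '[{"dx":0,"dy":0,"dz":0,"rx":0,"ry":0,"rz":0,"fingers":-0.1},{"dx":0,"dy":0,"dz":0,"rx":0,"ry":0,"rz":0,"fingers":-0.1}]'
python3 - <<'E'
from h import *
c=snap('wrist','w37.png');goto(unbox([0,-.0845,.096]),7.7)
E
```

```text
t: 53.3
position: [0.6314, 0.0809, 0.2059]
ee_rot: [[-0.002, -0.131, 0.991], [-0.001, 0.991, 0.131], [-1.0, -0.0, -0.002]]
ft_force: [0.2, 0.6, -0.7]
gripper_width: 0.0465
t: 53.5
position: [0.6316, 0.0807, 0.2062]
ee_rot: [[-0.001, -0.139, 0.99], [-0.0, 0.99, 0.139], [-1.0, -0.0, -0.001]]
ft_force: [-0.4, -0.2, -0.1]
gripper_width: 0.047
pos [0.6318 0.0806 0.2063] H 7.96 shift [ 1.103e-01 -1.300e-03 -1.000e-04]
turn [ 0.0045 -0.0008  0.0002] shift after turn [ 1.103e-01 -1.300e-03 -1.000e-04]
```

View pics/w37.png

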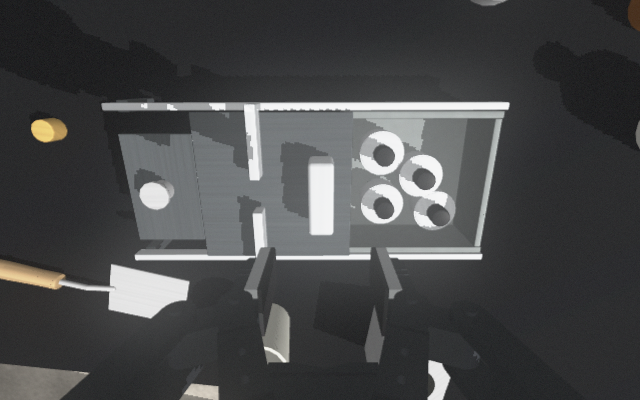

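```bash
python3 -m pendant '[{"dx":0.03,"dy":-0.001,"dz":0,"rx":0.004,"ry":0,"rz":0,"fingers":-0.1},{"dx":0.035,"dy":0,"dz":0,"rx":0,"ry":0,"rz":0,"fingers":-0.1},{"dx":0.03,"dy":0,"dz":0,"rx":0,"ry":0,"rz":0,"fingers":-0.1},{"dx":0.012,"dy":0,"dz":0,"rx":0,"ry":0,"rz":0,"fingers":-0.1},{"dx":0,"dy":0,"dz":0,"rx":0,"ry":0,"rz":0,"fingers":-0.1},{"dx":0,"dy":0,"dz":0,"rx":0,"ry":0,"rz":0,"fingers":1},{"dx":0,"dy":0,"dz":0,"rx":0,"ry":0,"rz":0,"fingers":1},{"dx":0,"dy":0,"dz":0,"rx":0,"ry":0,"rz":0,"fingers":1},{"dx":0,"dy":0,"dz":0,"rx":0,"ry":0,"rz":0,"fingers":1},{"dx":0,"dy":0,"dz":0,"rx":0,"ry":0,"rz":0,"fingers":1}]'
```

```text
t: 54.55
position: [0.6335, 0.0795, 0.102]
ee_rot: [[0.004, -0.133, 0.991], [0.001, 0.991, 0.133], [-1.0, 0.0, 0.004]]
ft_force: [-0.4, -0.3, 6.4]
gripper_width: 0.0187
```

```bash
python3 -m pendant '[{"dx":0,"dy":0.006,"dz":0,"rx":0,"ry":0,"rz":0,"fingers":1},{"dx":0,"dy":0.012,"dz":0,"rx":0,"ry":0,"rz":0,"fingers":1},{"dx":0,"dy":0.013,"dz":0,"rx":0,"ry":0,"rz":0,"fingers":1},{"dx":0,"dy":0.013,"dz":0,"rx":0,"ry":0,"rz":0,"fingers":1},{"dx":0,"dy":0.013,"dz":0,"rx":0,"ry":0,"rz":0,"fingers":1},{"dx":0,"dy":0.013,"dz":0,"rx":0,"ry":0,"rz":0,"fingers":1},{"dx":0,"dy":0.013,"dz":0,"rx":0,"ry":0,"rz":0,"fingers":1},{"dx":0,"dy":0.013,"dz":0,"rx":0,"ry":0,"rz":0,"fingers":1},{"dx":0,"dy":0.013,"dz":0,"rx":0,"ry":0,"rz":0,"fingers":1},{"dx":0,"dy":0.01,"dz":0,"rx":0,"ry":0,"rz":0,"fingers":1},{"dx":0,"dy":0.005,"dz":0,"rx":0,"ry":0,"rz":0,"fingers":1},{"dx":0,"dy":0,"dz":0,"rx":0,"ry":0,"rz":0,"fingers":1}]'
python3 - <<'E'
from h import *
s=get_state();print(s['position'],box(s['position']),s['ft_force'],np.linalg.norm(s['position'][:2]-[.6335,.0795]))
E
```

```text
t: 55.75
position: [0.616, 0.2023, 0.102]
ee_rot: [[0.001, -0.133, 0.991], [-0.0, 0.991, 0.133], [-1.0, -0.001, 0.001]]
ft_force: [-2.7, -1.4, 9.0]
gripper_width: 0.0181
[0.61604239 0.20231589 0.1019522 ] [0.00085037 0.03955864 0.1019522 ] [-2.72053717 -1.4177145   9.03790643] 0.12405043456203158
```

```bash
python3 -m pendant '[{"dx":0,"dy":0.002,"dz":0,"rx":0,"ry":0,"rz":0,"fingers":1},{"dx":0,"dy":0.002,"dz":0,"rx":0,"ry":0,"rz":0,"fingers":1},{"dx":0,"dy":0,"dz":0,"rx":0,"ry":0,"rz":0,"fingers":1},{"dx":0,"dy":0,"dz":0,"rx":0,"ry":0,"rz":0,"fingers":1},{"dx":0,"dy":0,"dz":0,"rx":0,"ry":0,"rz":0,"fingers":1}]'
```

```text
t: 56.25
position: [0.616, 0.2026, 0.1019]
ee_rot: [[0.0, -0.132, 0.991], [-0.005, 0.991, 0.132], [-1.0, -0.005, -0.0]]
ft_force: [-0.0, -10.7, 7.8]
gripper_width: 0.0183
```

The lid is against its stop: a further 4 mm push moved it only 0.3 mm, with a 10.7 N reaction. Releasing and lifting.

```bash
python3 -m pendant '[{"dx":0,"dy":-0.003,"dz":0,"rx":0,"ry":0,"rz":0,"fingers":-0.1},{"dx":0,"dy":0,"dz":0,"rx":0,"ry":0,"rz":0,"fingers":-0.1},{"dx":0,"dy":0,"dz":0,"rx":0,"ry":0,"rz":0,"fingers":-0.1},{"dx":0,"dy":0,"dz":0,"rx":0,"ry":0,"rz":0,"fingers":-0.1},{"dx":-0.03,"dy":0,"dz":0,"rx":0,"ry":0,"rz":0,"fingers":-0.1},{"dx":-0.04,"dy":0,"dz":0,"rx":0,"ry":0,"rz":0,"fingers":-0.1},{"dx":-0.04,"dy":0,"dz":0,"rx":0,"ry":0,"rz":0,"fingers":-0.1},{"dx":-0.04,"dy":0,"dz":0,"rx":0,"ry":0,"rz":0,"fingers":-0.1},{"dx":0,"dy":-0.03,"dz":-0.03,"rx":0,"ry":0,"rz":0,"fingers":-0.1},{"dx":0,"dy":-0.03,"dz":-0.03,"rx":0,"ry":0,"rz":0,"fingers":-0.1},{"dx":0,"dy":0,"dz":0,"rx":0,"ry":0,"rz":0,"fingers":-0.1},{"dx":0,"dy":0,"dz":0,"rx":0,"ry":0,"rz":0,"fingers":-0.1}]'
python3 - <<'E'
from h import *
c=snap('wrist','w38.png')
s=capture('side')
cv2.imwrite('pics/s38.png',cv2.resize(s['image'][90:360,180:390][:,:,::-1],None,fx=2.2,fy=2.2,interpolation=cv2.INTER_CUBIC))
E
```

```text
t: 57.45
position: [0.5639, 0.1356, 0.2503]
ee_rot: [[0.001, -0.131, 0.991], [0.001, 0.991, 0.131], [-1.0, 0.0, 0.001]]
ft_force: [0.1, 1.0, 0.3]
gripper_width: 0.0468
```

View pics/w38.png

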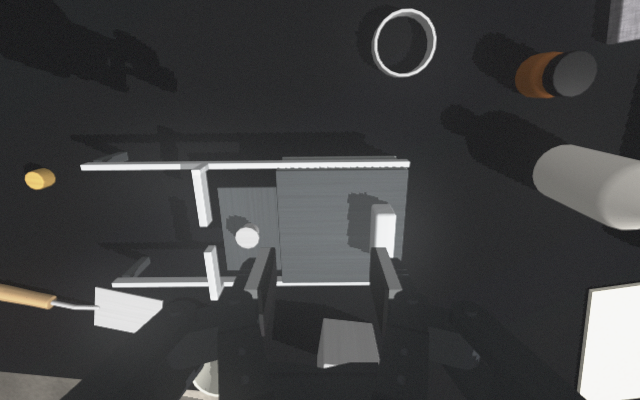

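View pics/s38.png

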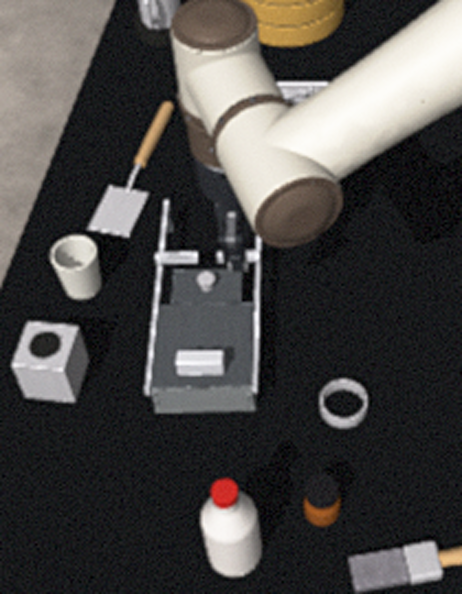

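```bash
python3 - <<'E'
from h import *
c=capture('wrist');print('rod',box(ray(c,247,237,.079)),'tongue end',box(ray(c,220,189,.062)),'plate/rail +y end',box(ray(c,408,162,.057)))
c=snap('top','t39.png')
tr=np.array([.531,-.361,0]);h=np.radians(6.6);X=np.array([np.cos(h),np.sin(h),0]);Y=np.array([-np.sin(h),np.cos(h),0])
hs=cv2.cvtColor(c['image'],cv2.COLOR_RGB2HSV);m=(hs[...,1]>90)&(hs[...,0]<14)&(hs[...,2]>50);m[:, :420]=0;m[:,500:]=0;m[:140]=0;m[240:]=0
ys,xs=np.nonzero(m);p=ray(c,xs.mean(),ys.mean(),.04)-tr;print('wedge handle in tray',len(xs),p@X,p@Y)
cv2.imwrite('pics/t39z.png',cv2.resize(c['image'][130:250,400:520][:,:,::-1],None,fx=4.5,fy=4.5,interpolation=cv2.INTER_CUBIC))
E
```

```text
rod [ 0.00040834 -0.09481037  0.079     ] tongue end [-0.04495409 -0.12227451  0.062     ] plate/rail +y end [-0.0711568   0.06686001  0.057     ]
wedge handle in tray 112 -0.04970676809626781 -0.0014667524964741532
```

View pics/t39z.png

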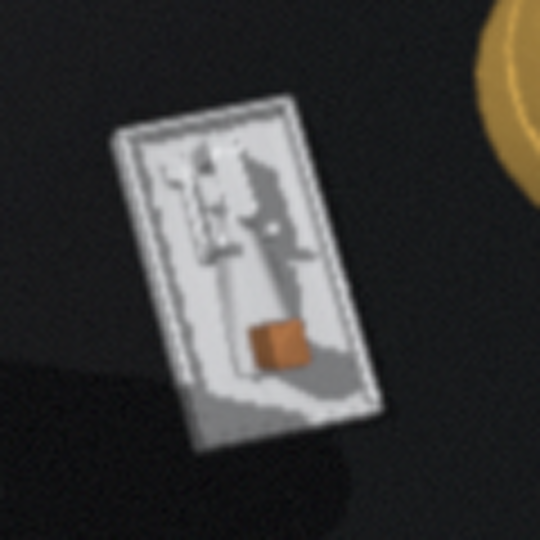

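The lid is shut (rod measured at y = -95 mm, -96 expected), the wedge and clip lie in the tray, and the gripper is clear and still. Handing in.

```bash
python3 - <<'E'
from h import *
print(get_state()['t'],np.abs(get_state()['joint_vel']).max());print(job_done())
E
```

```text
57.65 0.26236746900601127
the job is handed in; nothing more can be done
None
```

The job is done and handed in at t ≈ 58 s; no verdict is reported. I slid the wedge into the clip's mouth and pushed the clip off the rod. I then laid both in the tray, opened the lid, stood the four tins in the box, let go of them and shut the lid.

What the last checks showed:
- **Lid:** the rod measured at y ≈ -95 mm of the box (-96 when shut). A further 4 mm push on the closed lid moved it only 0.3 mm and met 10.7 N.
- **Tins:** all four were upright and inside the limits before the lid closed; they can't be seen with it shut.
- **Tray:** the wedge handle sits about 50 mm from the tray's centre along its length, and the clip is inside the walls too.
- **Bystanders:** the jar and the wash bottle are upright where they started.

What disagreed or went differently:
- **Knocked tin:** one tin already in the box was knocked about 25 mm, to roughly (-4, +14) mm, while I fetched the last one. It stayed upright, and the last slot was still free, so I left it.
- **Camera mismatch:** the top view placed the box about 5 mm off the wrist view in y. I used the wrist values, and the later grasps and measurements agreed with them.
- **Lid handle grip:** when I gripped the lid handle, the tool stood about 4 to 6 mm higher than I had commanded, with a 5 to 9 N upward force. The cause is unclear, but it did no visible harm.

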